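Finish packing the order and hold the refitted scale knob in

TASK

Finish packing this order: stand the tall jar and the tall carton upright, side by side on the floor of the free end of the cardboard box on the scale; set them down, do not drop them, and keep the goods already packed standing. Then pick up the scale's control knob that has come off, turn it so that its bore matches the D-shaft on the console, push it fully onto the shaft and keep it pressed fully in so that the scale takes the weight. Finish while still gripping the knob and pressing it; leave the other loose things on the bench where they are.

Things in the scene. Friction and masses are not known exactly. Their poses are not given: they have to be found in the camera images.
- jar_c (a point): The tall jar to pack: straight round glass jar of red sauce with a paper label and a bare metal lid, 60 mm in diameter (lid too), 112 mm tall, 0.33 to 0.55 kg, standing on the bench. The point is its centre, 56 mm above its underside; z is its axis (up).
- carton_c (a point): The tall carton to pack: closed upright paperboard box 56 x 56 mm, 116 mm tall, 0.24 to 0.46 kg, standing on the bench. The point is its centre, 58 mm above its underside; x and y are square to its side faces, z up.
- box_in (a point): Open cardboard order box, loose on the scale's pan: inside 140 mm (x) by 210 mm (y), walls and floor 4 mm thick, rim 71 mm above the inner floor. The point is the centre of the inner floor; x, y along the sides, z up. Four goods stand in its -y two thirds; its +y end, farther from the scale's console, is free.
- free_end (a point): Middle of the box's free end, on the inner floor; axes as the box's. The free space is 140 mm in x and about 70 mm in y. The tall jar and the tall carton fit in side by side, one centred 35 mm to +x and one 35 mm to -x of this point; they then stick out 41 and 45 mm above the rim.
- can_a: Food can 66 mm in diameter, 66 mm tall, already packed in the box. Origin: centre of its underside, z up.
- can_b: Food can 66 mm in diameter, 66 mm tall, already packed in the box. Origin: centre of its underside, z up.
- small_jar: Small jar 64 mm in diameter, 62 mm tall, already packed in the box. Origin: centre of its underside, z up.
- tea_box: Small paperboard box 64 x 64 x 64 mm, already packed in the box. Origin: centre of its underside, z up.
- pan (a point): Bench scale, fixed: the point is the centre of the top of its stainless pan (220 mm in x, 268 mm in y, 60 mm above the bench); z up, +x to the back of the scale, +y away from its console.
- scale: The same scale; origin on the bench below the pan's centre, axes as above. Its console is a block 106 mm wide (y) and 236 mm long (x) along the pan's -y side, flat top 100 mm above the bench; the D-shaft stands on it at x = -40, y = -196 mm; behind that, from x = +40 mm on, a sloping display hood rises to about 140 mm above the bench.
- shaft_tip (a point): Tip of the metal D-shaft that stands upright on the console: 12 mm in diameter with one flat cut 2.5 mm from the axis, tip chamfered, 20 mm proud of the console top. The point is on the axis at the tip; z points up along the shaft, x points out of the flat. It turns only stiffly (0.15 N m).
- shaft (a joint): How far the D-shaft is pushed into the console, in m: 0 sprung out, 0.005 fully in against the stop. The spring takes 5 N to start and about 8.5 N to push fully in.
- knob_c (a point): The control knob, black plastic, face up (bore down) on the bench, 40 g: round base 44 mm across, 14 mm tall, and on it a grip bar 14 mm wide (y), 20 mm tall, its flat sides from x = -18 to +12 mm, with a pointed nose and a white line on top at +x, 20 mm from the axis. 34 mm tall in all. The point is on the axis, 17 mm above the underside; z up.
- knob: The same knob; origin on its axis at the underside. From below it has a D-shaped bore 12 mm deep, 1 mm clear of the shaft all round, flat on the +x (nose) side: it goes on when its x points as the shaft's x does, within about 8 degrees. Fully on, its underside is 12 mm below the shaft's tip, 8 mm above the console (3 mm when pressed in).
- tall_jar: The tall jar again; origin at the centre of its underside.
- tall_carton: The tall carton again; origin at the centre of its underside.
- fish_tin: Flat tin, 84 mm in diameter, 30 mm tall, on the bench; not part of the job. Origin: centre of its underside.
- egg_box: Grey pulp egg box, 105 x 155 x 75 mm, on the bench behind the scale; not part of the job. Origin: centre of its underside.
- tape_roll: Roll of brown packing tape lying flat, 96 mm in diameter, 48 mm tall, on the bench to the left; not part of the job. Origin: centre of its underside.
- box_knife: Grey box knife lying flat, 130 mm long (x), 24 mm wide, 16 mm tall; not part of the job. Origin: underside of its handle's middle.

How it is judged:
By the outcome, as a careful person would: the job done as asked, in the order asked, and still so for the second after the job is handed in, while the arm keeps its last pose, push and grip.
It also fails if it takes over 72 s, if anything falls off the work surface, if the arm or the gripper's body presses on something with over 40 N, if the wrist force passes 120 N, or if a joint passes its speed limit or range.

ROBOT

A 7-joint arm with a two-finger parallel gripper is mounted at the origin on the work surface. World frame = base frame: x ahead of the robot, y to its left, z up, the work surface at z = 0. Lengths are in mm, angles in rad, forces in N, time in s.
With the tool pointing down it reaches from about 425 to 950 mm from the base axis. Payload 4.7 kg.
Tool frame: the origin (TCP) lies on the mounting face of the last link; the fingertips stand 173 mm ahead of it and the grasp point (between the pads) lies 155 mm ahead of it; z points along the fingers, x is the direction in which the jaws open and shut, and the axes are right-handed (so a half turn about z gives the same grasp; the last joint's range is limited). The gripper opens to 85 mm and grips with 20 to 120 N. Pads are 22 mm wide; open, the fingers measure 114 mm over their backs; the gripper's body (76 mm by 85 mm) begins 54 mm behind the grasp point. The pads swing forward as they close: fully open they stand 13 mm farther back than shut.
Start: joints at [1.106, 0.469, -0.049, 1.532, 0.024, 1.141, -0.082], TCP at [284.976, -611.898, 404.735] pointing down, gripper open.
Joint ranges: [-2.59, 2.59], [-0.33, 1.99], [-1.39, 1.29], [0.1, 2.45], [-1.04, 4.18], [0.21, 1.99], [-2.66, 2.66]. Speed limits (rad/s): [2.57, 2.57, 3.14, 3.14, 3.14, 3.14, 3.14].

INTERFACE

Orientations are given as a rotation vector (axis times angle).
In Python, from bench import r gives the robot as it stands.
- The arm moves only by the tool apply_moves, never from a script. Its argument "plan" is a list of rows, each a list of 5 numbers: the opening in per cent of the stroke, from 0 (shut) to 100 (fully open), then the shift along the tool's x, y, z in mm, then the turn about the tool's z in degrees. A call has exactly 5 rows; each row shifts and turns the pose as measured when the row begins, along the tool's axes as they then stand; what a row does not reach is not made up. A row lasts 1/10 s, in which the tool goes at most 50 mm and 8.59 degrees, less where a joint would pass 70% of its speed; a pose out of reach is approached as far as the arm can. A call is refused whole if a number of a shift passes 50 or a number of a turn 8.59, either way. A call with a gripper value outside its range is refused whole. The fingers move at their own pace and stop on an object; "newtons" is the grip in N (left out, the last holds). Time passes only in rows, so rows that do not move let the fingers close, or fill a call up. It gives the time, the measured TCP pose, the force and the opening at its end, in the units of the state.
- r.read_state(): the state, without advancing time (a new reading comes with each control period).
- r.snapshot(name): name is "scene" or "top"; returns a dict with "image" (420x560x3 uint8, blue, green, red), "mtx" (3x3 intrinsics, pixels), "dist_coeffs" ([k1, k2, p1, p2, k3] as OpenCV has them; the pictures are not rectified), "T" (4x4, takes a point from camera to world coordinates). Camera axes: x right, y down, z forward; pixel columns grow to the right and rows downward; lengths in mm; the calibration is good to about 2 mm. A picture is of the moment at which its call begins. There is no depth.
- r.sign_off(): hands the job in, once; it reports no verdict.
The state is a dict: "t": time; "joint_positions": joint angles; "joint_vel": joint speeds; "joint_torque": joint torques, N m; "tool_pos": TCP position; "eef_rot": TCP orientation; "force": force on the tool from outside, world axes, zero at the start; "wrist_torque": the same for the moment, N m; "opening": opening from 0.0 (shut) to 1.0 (fully open).
Only numpy, scipy, OpenCV 4.12 (cv2) and the standard library are available. Lean on these libraries where they do the work, as an engineer would, in place of code of your own. Each camera call takes 0.05 s, during which the arm holds its last target.

## Working session

There is one attempt and no reset: what is moved stays moved. The work goes in short steps, Python scripts to look and compute and a tool call to move; the robot and the scene stay as the last step left them, time stands still between calls to the robot, and variables do not carry over. Pictures are saved under pics/ and viewed, and the job is handed in when it is done.

Besides the shell and the picture viewer there is one more tool, called as name(argument=value, ...), one argument or row to a line, values as JSON. apply_moves: Moves the arm, as the interface text tells. Its arguments: {"type":"object","properties":{"plan":{"type":"array"},"newtons":{"type":"number"}},"required":["plan"]}

```bash
ls; mkdir -p pics; python3 - <<'E'
from bench import r
import cv2,json
s=r.read_state();print({k:s[k] for k in ('t','tool_pos','eef_rot','force','opening')})
for n in('scene','top'):
    d=r.snapshot(n);cv2.imwrite(f'pics/{n}0.png',d['image']);print(n,d['mtx'],d['dist_coeffs'],d['T'])
E
```

```text
pics
{'t': 0.0, 'tool_pos': array([ 284.83009571, -611.68678544,  403.64373083]), 'eef_rot': array([-2.64828518,  1.6881229 ,  0.00268036]), 'force': array([-0.7340782 ,  0.04438403, -0.30008405]), 'opening': 0.994938428640443}
scene [[411.19935818   0.         278.87409648]
 [  0.         411.19935818 216.58980892]
 [  0.           0.           1.        ]] [0.02008624 0.         0.         0.         0.        ] [[-3.52615522e-01  5.30250383e-01 -7.71036202e-01  1.49448648e+03]
 [ 9.35764890e-01  1.97586406e-01 -2.92067943e-01  3.75916370e+02]
 [-2.52286636e-03 -8.24496297e-01 -5.65861725e-01  7.69440199e+02]
 [ 0.00000000e+00  0.00000000e+00  0.00000000e+00  1.00000000e+00]]
top [[387.05307473   0.         275.08640166]
 [  0.         387.05307473 206.2612535 ]
 [  0.           0.           1.        ]] [-0.00654716  0.          0.          0.          0.        ] [[ 2.32497671e-02 -9.88076931e-01  1.52195359e-01  3.97268798e+02]
 [-9.99693737e-01 -2.16868952e-02  1.19210317e-02  1.56217044e+01]
 [-8.47825165e-03 -1.52425908e-01 -9.88278535e-01  1.03501309e+03]
 [ 0.00000000e+00  0.00000000e+00  0.00000000e+00  1.00000000e+00]]
```

View pics/scene0.png

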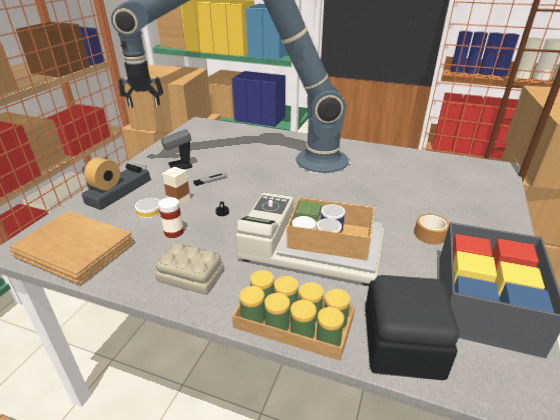

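View pics/top0.png

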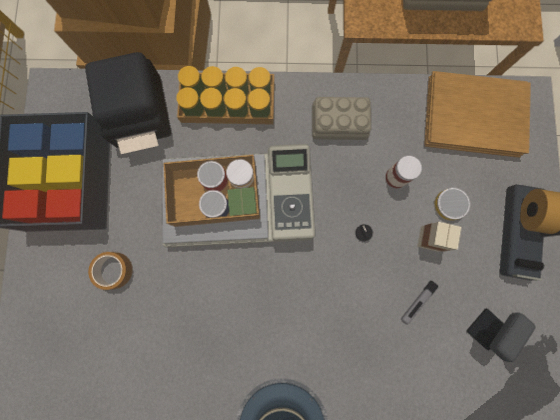

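```bash
cat > h.py <<'E'
import numpy as np,cv2
from bench import r
def snap(n,f=None):
    d=r.snapshot(n)
    if f: cv2.imwrite(f,d['image'])
    return d
def ray(d,uv):
    p=cv2.undistortPoints(np.array([[uv]],float),np.array(d['mtx']),np.array(d['dist_coeffs']))[0,0]
    T=np.array(d['T']);return T[:3,3],T[:3,:3]@np.array([p[0],p[1],1.])
def pl(d,uv,z):
    o,v=ray(d,uv);return o+v*(z-o[2])/v[2]
def proj(d,P):
    T=np.linalg.inv(np.array(d['T']));P=np.atleast_2d(np.array(P,float))
    q,_=cv2.projectPoints(P,cv2.Rodrigues(T[:3,:3])[0],T[:3,3],np.array(d['mtx']),np.array(d['dist_coeffs']));return q[:,0]
def crop(im,x0,y0,x1,y1,k,f):
    cv2.imwrite(f,cv2.resize(im[y0:y1,x0:x1],None,fx=k,fy=k,interpolation=cv2.INTER_CUBIC))
E
python3 - <<'E'
from h import *
a=cv2.imread('pics/top0.png');b=cv2.imread('pics/scene0.png')
crop(a,340,140,480,260,5,'pics/c1.png')
crop(a,155,135,325,255,4,'pics/c2.png')
crop(b,125,150,245,250,6,'pics/c3.png')
crop(b,230,185,390,285,5,'pics/c4.png')
E
```

```text
(no output)
```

View pics/c1.png

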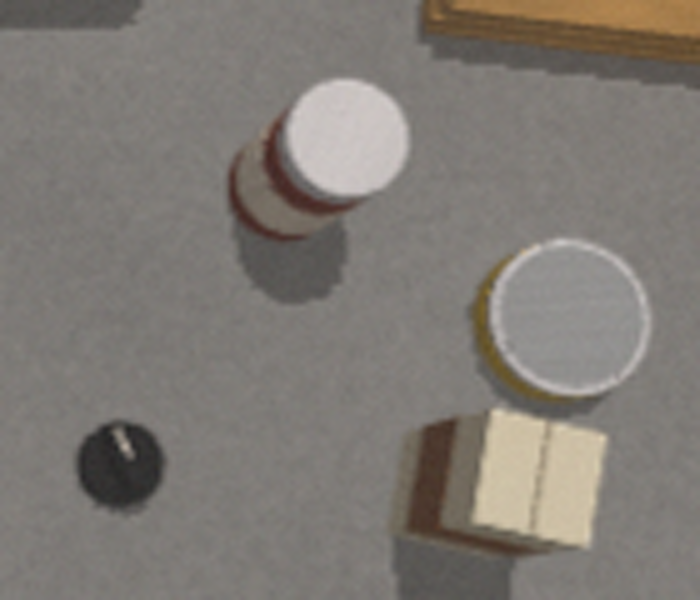

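View pics/c2.png

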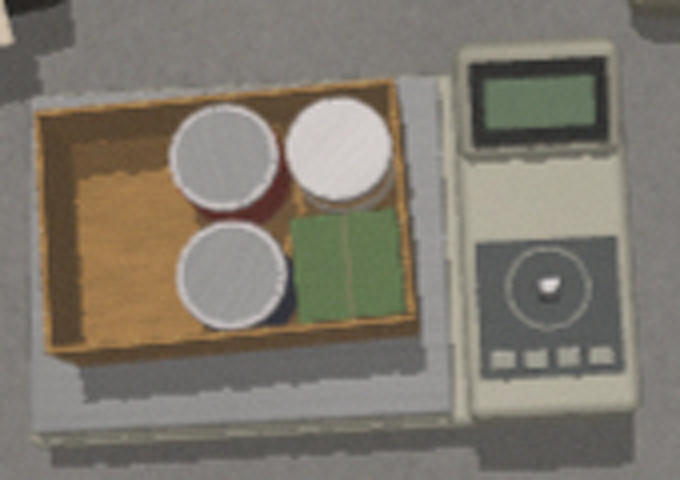

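View pics/c3.png

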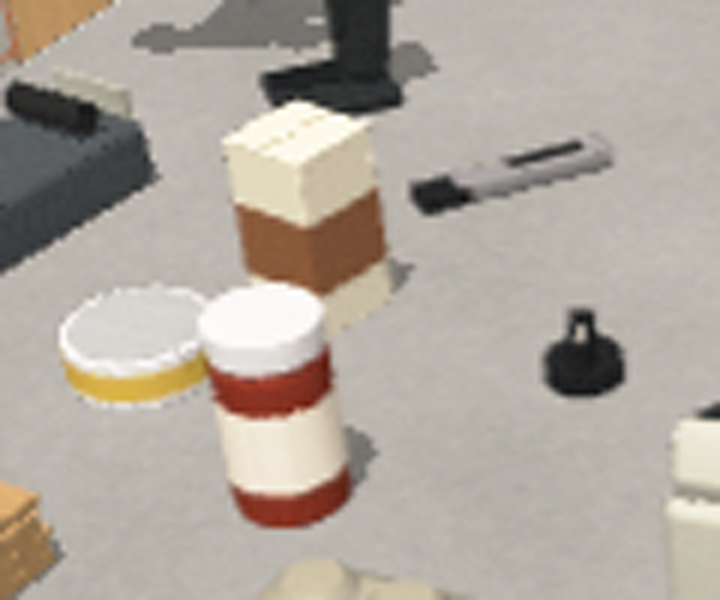

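View pics/c4.png

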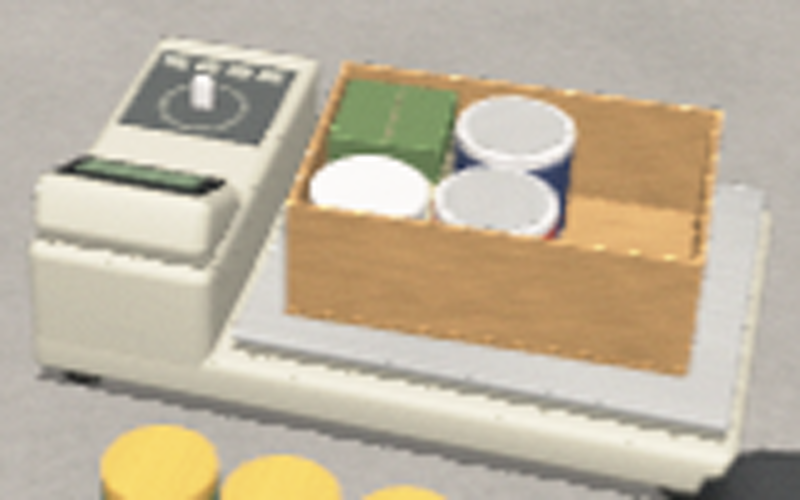

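```bash
cat > m.py <<'E'
from h import *
import pickle
ds=[snap('top'),snap('scene')];pickle.dump(ds,open('d0.pkl','wb'))
t,s=ds
def c(X,Y,x0,y0,k): return (x0+(X+.5)/k-.5,y0+(Y+.5)/k-.5)
np.set_printoptions(precision=1,suppress=True)
c1=lambda X,Y:c(X,Y,340,140,5); c2=lambda X,Y:c(X,Y,155,135,4)
c3=lambda X,Y:c(X,Y,125,150,6); c4=lambda X,Y:c(X,Y,230,185,5)
print('jar top',pl(t,c1(347,138),112), 'scene',pl(s,c3(262,318),112))
print('tin',pl(t,c1(572,318),30))
ct=[pl(t,c1(*q),116) for q in((488,408),(608,432),(590,549),(471,528))]
print('carton',np.array(ct),np.mean(ct,0)); 
for i in range(4):
    v=ct[(i+1)%4]-ct[i];print(np.linalg.norm(v),np.degrees(np.arctan2(v[1],v[0]))%90)
ct=[pl(s,c3(*q),116) for q in((224,143),(297,102),(375,123),(302,165))]
print('carton scene',np.mean(ct,0))
bx=[pl(t,c2(*q),135) for q in((37,111),(393,80),(416,322),(46,354))]
print('box',np.array(bx),np.mean(bx,0))
for i in range(4):
    v=bx[(i+1)%4]-bx[i];print(np.linalg.norm(v),np.degrees(np.arctan2(v[1],v[0]))%90)
bx=[pl(s,c4(*q),135) for q in((345,63),(722,110),(708,268),(288,206))]
print('box scene',np.array(bx),np.mean(bx,0))
print('shaft',pl(t,c2(549,285),120),pl(s,c4(203,76),120))
print('ring ctr',pl(t,c2(547,286),100),pl(s,c4(203,107),100))
print('knob base',pl(t,c1(120,466),14),'line',pl(t,c1(128,455),34),pl(t,c1(115,428),34))
print('knob sc base',pl(s,c3(584,362),14), 'line',pl(s,c3(580,312),34))
# console corners top front
print('console',[pl(t,c2(*q),100) for q in((636,408),(470,412))])
print('pan',[pl(t,c2(*q),60) for q in((32,97),(32,432),(452,415))])
a=t['image'];b=s['image']
crop(a,275,190,305,220,20,'pics/s1.png');crop(b,255,190,285,212,20,'pics/s2.png')
E
python3 m.py
```

```text
jar top [ 643.2 -298.5  112. ] scene [ 644.6 -297.5  112. ]
tin [ 570.5 -441.4   30. ]
carton [[ 511.3 -360.3  116. ]
 [ 501.  -416.8  116. ]
 [ 445.4 -405.6  116. ]
 [ 454.  -350.   116. ]] [ 477.9 -383.2  116. ]
57.447791254582384 79.7361789008644
56.731530175418705 78.61202967763899
56.28702634449645 81.18307975005577
58.141923836977476 79.80092726068285
carton scene [ 478.1 -381.   116. ]
box [[636.7 296.1 135. ]
 [660.3  82.8 135. ]
 [514.   64.6 135. ]
 [490.3 280.9 135. ]] [575.3 181.1 135. ]
214.59012535227552 6.315210519106557
147.39183026071143 7.088782271370661
217.60984218748365 6.256038685725585
147.15726395453873 5.914304927506009
box scene [[516.   67.2 135. ]
 [489.7 282.3 135. ]
 [638.8 301.2 135. ]
 [662.5  84.2 135. ]] [576.8 183.7 135. ]
shaft [540.  -13.5 120. ] [536.2 -14.5 120. ]
ring ctr [542.5 -12.9 100. ] [539.  -13.6 100. ]
knob base [ 488.8 -207.1   14. ] line [ 492.8 -206.9   34. ] [ 506.7 -200.4   34. ]
knob sc base [ 494.6 -205.4   14. ] line [ 476.7 -215.2   34. ]
console [array([469.2, -67.8, 100. ]), array([464.5,  32.3, 100. ])]
pan [array([665.9, 323.3,  60. ]), array([448.5, 308.6,  60. ]), array([465.2,  44.3,  60. ])]
```

```bash
python3 -c "
import cv2,numpy as np
a=cv2.imread('pics/s1.png');b=cv2.imread('pics/s2.png');b=cv2.copyMakeBorder(b,0,600-b.shape[0],0,0,0);cv2.imwrite('pics/s.png',cv2.resize(np.hstack([a,b]),(800,400)))"
```

```text
(no output)
```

View pics/s.png

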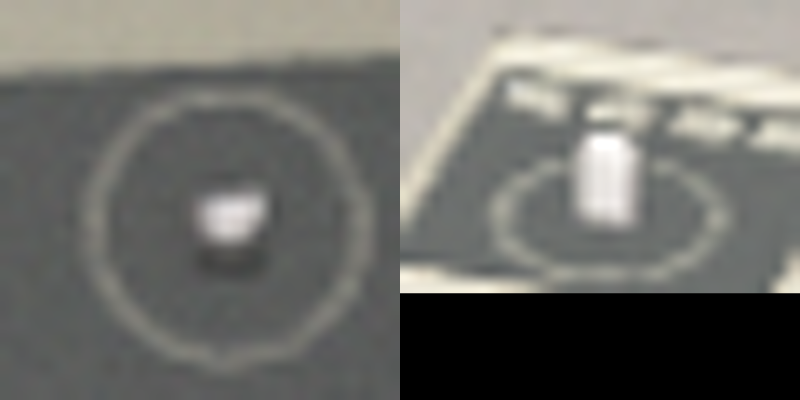

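```bash
cat > sh.py <<'E'
from h import *
np.set_printoptions(precision=0,suppress=True,linewidth=160)
ims=[snap('top') for _ in range(4)];t=ims[0]
g=np.mean([cv2.cvtColor(d['image'],cv2.COLOR_BGR2GRAY).astype(float) for d in ims],0)
print(g[200:214,285:300])
s2=[snap('scene') for _ in range(4)]
gs=np.mean([cv2.cvtColor(d['image'],cv2.COLOR_BGR2GRAY).astype(float) for d in s2],0)
print(gs[196:210,264:278])
import pickle;pickle.dump((t,g,s2[0],gs),open('sh.pkl','wb'))
print(proj(t,[[538.6,-14.2,120],[538.6,-14.2,100]]),proj(s2[0],[[538.6,-14.2,120],[538.6,-14.2,100]]))
w=np.clip(g[200:207,286:299]-110,0,None);yy,xx=np.mgrid[200:207,286:299]
W=w.sum();cx,cy=(w*xx).sum()/W,(w*yy).sum()/W
print('cent %.2f %.2f'%(cx,cy))
C=np.array([[(w*(xx-cx)**2).sum(),(w*(xx-cx)*(yy-cy)).sum()],[0,(w*(yy-cy)**2).sum()]])/W;C[1,0]=C[0,1]
e,v=np.linalg.eigh(C);np.set_printoptions(precision=3);print(e,v)
# ring fit
E
python3 sh.py
```

```text
[[105.  93.  92.  93.  92.  91.  91.  92.  91.  93.  91.  91.  90. 102. 117.]
 [ 92.  91.  91.  92.  92.  92.  92.  92.  90.  90.  92.  91.  92.  92. 109.]
 [ 91.  90.  90.  91.  92.  92.  91.  92.  93.  92.  93.  90.  91.  92. 100.]
 [ 92.  92.  92.  92.  91.  89.  89.  88.  93.  96.  92.  92.  91.  91.  91.]
 [ 93.  92.  92.  92.  95. 107. 124. 129. 137. 128.  90.  91.  92.  91.  93.]
 [ 92.  91.  90.  90. 109. 159. 200. 212. 209. 174.  90.  91.  92.  92.  91.]
 [ 91.  92.  91.  86. 107. 166. 205. 210. 194. 143.  88.  92.  91.  92.  91.]
 [ 91.  92.  93.  88.  91. 135. 184. 190. 157.  92.  87.  90.  90.  91.  91.]
 [ 90.  93.  92.  90.  85.  87. 101. 104.  92.  79.  87.  92.  92.  91.  92.]
 [ 92.  93.  91.  92.  82.  67.  74.  79.  70.  72.  85.  92.  92.  92.  90.]
 [ 93.  91.  90.  90.  86.  73.  72.  73.  72.  82.  92.  92.  92.  92.  91.]
 [ 93.  90.  92.  92.  91.  92.  90.  92.  92.  92.  90.  93.  91.  91.  94.]
 [ 95.  90.  92.  92.  91.  91.  90.  91.  90.  91.  91.  89.  92.  94. 110.]
 [115.  96.  90.  90.  90.  91.  91.  91.  90.  92.  91.  92.  94. 108. 123.]]
[[194. 
[... 437 characters left out ...]
 140. 154. 140. 183. 226. 232. 238. 187. 127. 146. 140. 119. 111.]
 [154. 131. 116. 114. 178. 225. 230. 229. 174. 115. 116. 114. 141. 141.]
 [124. 112. 110. 110. 177. 223. 229. 227. 171. 113. 111. 112. 113. 143.]
 [111. 112. 111. 110. 169. 221. 228. 226. 162. 103. 110. 112. 110. 115.]
 [110. 110. 110. 108. 132. 166. 177. 192. 150. 109. 110. 110. 111. 110.]
 [112. 110. 111. 110. 111. 110. 110. 116. 115. 111. 110. 110. 110. 124.]
 [130. 110. 111. 110. 110. 110. 110. 111. 110. 110. 112. 112. 121. 146.]
 [147. 141. 119. 111. 112. 110. 109. 111. 110. 110. 120. 144. 155. 132.]]
[[292. 206.]
 [292. 208.]] [[270. 200.]
 [270. 206.]]
cent 292.04 205.34
[0.391 1.533] [[-0.122 -0.992]
 [-0.992  0.122]]
```

```bash
python3 - <<'E'
from h import *
import pickle
np.set_printoptions(precision=2,suppress=True)
t,g,s,gs=pickle.load(open('sh.pkl','rb'))
for n,d,G,box,ex,thr in(('top',t,g,(281,193,303,220),(288,202,296,212),100),('scene',s,gs,(258,196,280,213),(267,190,274,209),118)):
    u0,v0,u1,v1=box;pts=[];
    # ring: radial maxima around guess in world plane z=100
    c=np.array([538.6,-14.2])
    for it in range(4):
        P=[]
        for a in np.radians(np.arange(0,360,6)):
            rr=np.arange(15,27,.4);X=np.c_[c[0]+rr*np.cos(a),c[1]+rr*np.sin(a),0*rr+100]
            q=proj(d,X).astype(np.float32)
            val=cv2.remap(G.astype(np.float32),q[:,0][:,None],q[:,1][:,None],cv2.INTER_CUBIC)[:,0]
            if n=='scene' and (ex[0]<q[:,0]).all() and (q[:,0]<ex[2]).all() and q[0,1]<205: continue
            w=np.clip(val-np.median(val)-8,0,None)
            if w.sum()<20: continue
            R=(w*rr).sum()/w.sum();P.append([c[0]+R*np.cos(a),c[1]+R*np.sin(a)])
        P=np.array(P);A=np.c_[2*P,np.ones(len(P))];x=np.linalg.lstsq(A,(P**2).sum(1),rcond=None)[0];c=x[:2]
    print(n,'ring',c,'R',np.sqrt(x[2]+c@c),len(P))
    print(' tip px',proj(d,[[*c,120],[*c,100]]))
    for a in(0,4,8,15,90,-117,180):
        n_=np.array([np.cos(np.radians(a)),np.sin(np.radians(a))]);tt=np.array([-n_[1],n_[0]])
        print(a,proj(d,[[*(c+2.5*n_+5.45*tt),120],[*(c+2.5*n_-5.45*tt),120],[*(c-6*n_),120],[*(c+2.5*n_+5.45*tt),100],[*(c+2.5*n_-5.45*tt),100]]).round(1).tolist())
A=pl(s,(269,205.99),100);B=pl(s,(271,206.25),100);v=B-A;print(v,np.degrees(np.arctan2(-v[0],v[1])))
E
```

```text
top ring [541.61 -13.37] R 24.40437388300743 60
 tip px [[291.85 205.21]
 [291.57 206.48]]
0 [[289.6, 204.1], [294.1, 204.2], [291.8, 207.7], [289.4, 205.4], [293.8, 205.5]]
4 [[289.5, 204.3], [294.1, 204.1], [292.0, 207.7], [289.3, 205.6], [293.7, 205.4]]
8 [[289.5, 204.4], [294.0, 203.9], [292.2, 207.7], [289.2, 205.7], [293.7, 205.2]]
15 [[289.4, 204.7], [293.8, 203.7], [292.5, 207.6], [289.2, 206.0], [293.5, 205.0]]
90 [[290.8, 207.4], [290.8, 202.9], [294.4, 205.3], [290.5, 208.7], [290.6, 204.3]]
-117 [[293.8, 203.7], [291.7, 207.7], [289.6, 204.0], [293.5, 205.0], [291.4, 208.9]]
180 [[294.1, 206.3], [289.5, 206.2], [291.9, 202.7], [293.8, 207.5], [289.3, 207.4]]
scene ring [537.96 -14.14] R 24.08489782832491 51
 tip px [[270.08 200.12]
 [270.17 205.79]]
0 [[271.5, 200.9], [268.1, 200.2], [270.8, 199.1], [271.6, 206.6], [268.2, 205.9]]
4 [[271.6, 200.8], [268.1, 200.3], [270.7, 199.1], [271.7, 206.5], [268.2, 205.9]]
8 [[271.7, 200.8], [268.1, 200.4], [270.6, 199.1], [271.8, 206.4], [268.2, 206.0]]
15 [[271.8, 200.7], [268.1, 200.5], [270.3, 199.1], [271.9, 206.3], [268.3, 206.1]]
90 [[271.5, 199.4], [270.2, 201.2], [268.2, 199.7], [271.6, 205.0], [270.3, 206.9]]
-117 [[268.1, 200.5], [270.9, 199.1], [271.4, 200.9], [268.3, 206.1], [271.0, 204.8]]
180 [[268.7, 199.4], [272.1, 200.0], [269.3, 201.1], [268.8, 205.0], [272.2, 205.7]]
[-0.76  6.13  0.  ] 7.075963695446905
```

```bash
cat >> h.py <<'E'
def state():
    s=r.read_state();R=cv2.Rodrigues(np.array(s['eef_rot']))[0];return s,R
def plan(x,y,z,psi,n):
    "TCP target -> n equal rows (tool frame)"
    s,R=state();p=np.array(s['tool_pos']);ps=np.degrees(np.arctan2(R[1,0],R[0,0]))
    d=np.array([x,y,z])-p;dp=(psi-ps+180)%360-180
    print('t %.2f pos'%s['t'],p.round(1),'psi %.1f'%ps,'tilt',(R[:,2]).round(3),'F',np.round(s['force'],1),'op %.3f'%s['opening'],'d',d.round(1),'dpsi %.1f'%dp)
    for k in range(n):
        a=np.radians(ps+dp*k/n);c,si=np.cos(a),np.sin(a);w=d/n
        print([round(c*w[0]+si*w[1],1),round(si*w[0]-c*w[1],1),round(-w[2],1),round(-dp/n,1)])
E
python3 - <<'E'
from h import *
import pickle
t,s=pickle.load(open('d0.pkl','rb'))
np.set_printoptions(precision=1,suppress=True)
c=lambda X,Y,x0,y0,k: (x0+(X+.5)/k-.5,y0+(Y+.5)/k-.5)
a=np.radians(6.3);R=np.array([[np.cos(a),-np.sin(a)],[np.sin(a),np.cos(a)]])
for n,d,q,z in(('canA',t,c(225,155,155,135,4),130),('canB',t,c(232,273,155,135,4),130),('B sc',s,c(515,135,230,185,5),130),('A sc',s,c(497,202,230,185,5),130)):
    P=pl(d,q,z)[:2];print(n,P,R.T@(P-[576,182.4]))
for sx in(35,-35): print(np.array([576,182.4])+R@[sx,70])
plan(644,-298,404,-83.7,8)
E
```

```text
canA [613.1 182.6] [36.9 -3.9]
canB [541.5 174.9] [-35.1  -3.7]
B sc [547.7 177.9] [-28.6  -1.4]
A sc [613.6 185.1] [37.7 -1.5]
[603.1 255.8]
[533.5 248.1]
t 0.60 pos [ 285.  -611.9  404.7] psi -65.0 tilt [ 0. -0. -1.] F [ 0.1 -0.9  0. ] op 1.003 d [359.  313.9  -0.7] dpsi -18.7
[np.float64(-16.6), np.float64(-57.2), np.float64(0.1), np.float64(2.3)]
[np.float64(-18.9), np.float64(-56.5), np.float64(0.1), np.float64(2.3)]
[np.float64(-21.2), np.float64(-55.7), np.float64(0.1), np.float64(2.3)]
[np.float64(-23.5), np.float64(-54.8), np.float64(0.1), np.float64(2.3)]
[np.float64(-25.7), np.float64(-53.8), np.float64(0.1), np.float64(2.3)]
[np.float64(-27.9), np.float64(-52.7), np.float64(0.1), np.float64(2.3)]
[np.float64(-30.0), np.float64(-51.5), np.float64(0.1), np.float64(2.3)]
[np.float64(-32.1), np.float64(-50.3), np.float64(0.1), np.float64(2.3)]
```

apply_moves(
  plan=[
    [100,-14,-46,0,2.0],
    [100,-15,-45,0,2.0],
    [100,-17,-45,0,2.0],
    [100,-19,-45,0,2.0],
    [100,-20,-44,0,2.0],
  ],
)

```text
t: 1.1
tool_pos: [462.6, -456.8, 403.9]
eef_rot: [2.459, -1.944, 0.001]
force: [-0.2, 0.2, -0.4]
opening: 1.002
```

```bash
python3 -c "
from h import *
plan(644,-298,404,-83.7,5)"
```

```text
t 1.10 pos [ 462.6 -456.8  403.9] psi -76.6 tilt [-0.004 -0.006 -1.   ] F [-0.2  0.2 -0.4] op 1.002 d [1.814e+02 1.588e+02 1.000e-01] dpsi -7.1
[np.float64(-22.5), np.float64(-42.6), np.float64(-0.0), np.float64(1.4)]
[np.float64(-23.6), np.float64(-42.1), np.float64(-0.0), np.float64(1.4)]
[np.float64(-24.6), np.float64(-41.5), np.float64(-0.0), np.float64(1.4)]
[np.float64(-25.6), np.float64(-40.8), np.float64(-0.0), np.float64(1.4)]
[np.float64(-26.6), np.float64(-40.2), np.float64(-0.0), np.float64(1.4)]
```

apply_moves(
  plan=[
    [100,-22.5,-42.5,0,1.4],
    [100,-23.5,-42,0,1.4],
    [100,-24.5,-41.5,0,1.4],
    [100,-25.5,-41,0,1.4],
    [100,-26.5,-40,0,1.4],
  ],
)

```text
t: 1.6
tool_pos: [650.4, -291.8, 403.5]
eef_rot: [2.329, -2.098, 0.006]
force: [0.7, -1.1, 0.3]
opening: 1.0
```

```bash
python3 -c "
from h import *
plan(644,-298,300,-83.7,5)
for n in('top','scene'):
  d=snap(n,'pics/%s1.png'%n)
a=cv2.imread('pics/top1.png')[130:260,340:480];b=cv2.imread('pics/scene1.png')[120:250,110:250]
cv2.imwrite('pics/v1.png',cv2.resize(np.hstack([a,b]),(800,372),interpolation=2))
plan(644,-298,300,-83.7,5)"
```

```text
t 1.60 pos [ 650.4 -291.8  403.5] psi -84.0 tilt [-0.002 -0.008 -1.   ] F [ 0.7 -1.1  0.3] op 1.000 d [  -6.4   -6.2 -103.5] dpsi 0.3
[np.float64(1.1), np.float64(1.4), np.float64(20.7), np.float64(-0.1)]
[np.float64(1.1), np.float64(1.4), np.float64(20.7), np.float64(-0.1)]
[np.float64(1.1), np.float64(1.4), np.float64(20.7), np.float64(-0.1)]
[np.float64(1.1), np.float64(1.4), np.float64(20.7), np.float64(-0.1)]
[np.float64(1.1), np.float64(1.4), np.float64(20.7), np.float64(-0.1)]
t 1.70 pos [ 654.6 -284.2  402.7] psi -83.2 tilt [ 0.001 -0.001 -1.   ] F [-1.1  1.5 -0.5] op 0.998 d [ -10.6  -13.8 -102.7] dpsi -0.5
[np.float64(2.5), np.float64(2.4), np.float64(20.5), np.float64(0.1)]
[np.float64(2.5), np.float64(2.4), np.float64(20.5), np.float64(0.1)]
[np.float64(2.5), np.float64(2.4), np.float64(20.5), np.float64(0.1)]
[np.float64(2.5), np.float64(2.4), np.float64(20.5), np.float64(0.1)]
[np.float64(2.5), np.float64(2.4), np.float64(20.5), np.float64(0.1)]
```

View pics/v1.png

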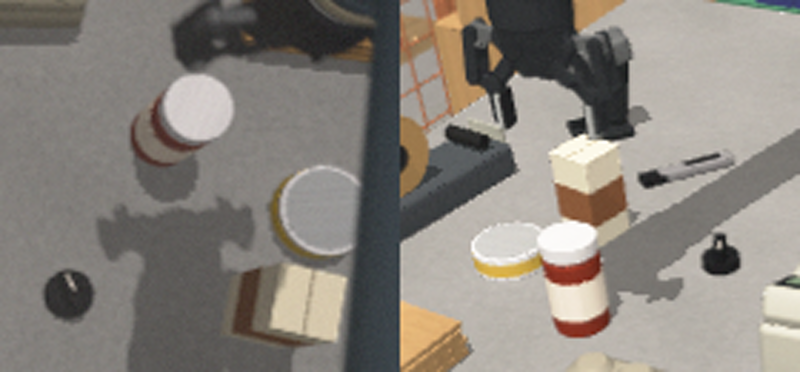

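apply_moves(
  plan=[
    [100,6,6,15,0],
    [100,6,6,25,0],
    [100,0,0,30,0],
    [100,0,0,25,0],
    [100,0,0,0,0],
  ],
)

```text
t: 2.2
tool_pos: [646.4, -295.2, 306.0]
eef_rot: [-2.356, 2.076, -0.008]
force: [-0.4, -0.1, -0.3]
opening: 1.0
```

```bash
python3 -c "
from h import *
plan(644,-298,252,-83.7,3)
snap('scene','pics/s3.png');b=cv2.imread('pics/s3.png');crop(b,110,130,250,250,5,'pics/v3.png')"
```

```text
t 2.20 pos [ 646.4 -295.2  306. ] psi -82.8 tilt [ 0.005 -0.002 -1.   ] F [-0.4 -0.1 -0.3] op 1.000 d [ -2.4  -2.8 -54. ] dpsi -0.9
[np.float64(0.8), np.float64(0.9), np.float64(18.0), np.float64(0.3)]
[np.float64(0.8), np.float64(0.9), np.float64(18.0), np.float64(0.3)]
[np.float64(0.8), np.float64(0.9), np.float64(18.0), np.float64(0.3)]
```

View pics/v3.png

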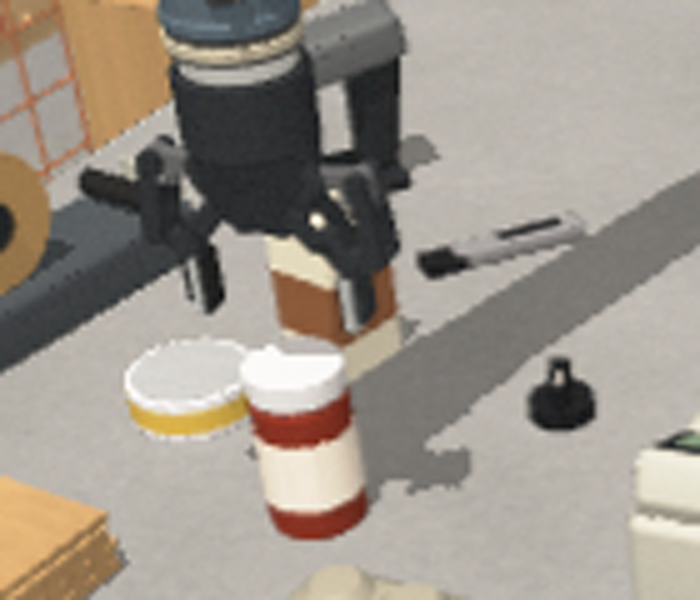

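apply_moves(
  plan=[
    [100,1.2,1.4,14,0.4],
    [100,1.2,1.4,18,0.4],
    [100,0,0,16,0],
    [100,0,0,8,0],
    [100,0,0,0,0],
  ],
  newtons=50,
)

```text
t: 2.75
tool_pos: [646.9, -299.8, 254.9]
eef_rot: [-2.336, 2.091, -0.029]
force: [-0.1, -1.1, -0.6]
opening: 0.999
```

```bash
python3 -c "
from h import *
plan(644,-298,250,-83.7,1)"
```

```text
t 2.75 pos [ 646.9 -299.8  254.9] psi -83.7 tilt [ 0.018 -0.007 -1.   ] F [-0.1 -1.1 -0.6] op 0.999 d [-2.9  1.8 -4.9] dpsi -0.0
[np.float64(-2.1), np.float64(2.7), np.float64(4.9), np.float64(0.0)]
```

apply_moves(
  plan=[
    [100,-2,2.7,4,0],
    [100,0,0,0,0],
    [0,0,0,0,0],
    [0,0,0,0,0],
    [0,0,0,0,0],
  ],
)

```text
t: 3.25
tool_pos: [644.8, -297.6, 253.0]
eef_rot: [-2.335, 2.089, -0.034]
force: [0.8, -0.8, -2.3]
opening: 0.686
```

```bash
python3 -c "
from h import *
plan(644,-298,250,-83.7,1)"
```

```text
t 3.25 pos [ 644.8 -297.6  253. ] psi -83.6 tilt [ 0.022 -0.008 -1.   ] F [ 0.8 -0.8 -2.3] op 0.686 d [-0.8 -0.4 -3. ] dpsi -0.1
[np.float64(0.3), np.float64(0.9), np.float64(3.0), np.float64(0.1)]
```

apply_moves(
  plan=[
    [0,0,0,0,0],
    [0,0,0,-8,0],
    [0,0,0,-15,0],
    [0,0,0,-30,0],
    [0,0,0,-40,0],
  ],
)

```text
t: 3.75
tool_pos: [640.0, -296.1, 340.4]
eef_rot: [-2.341, 2.094, -0.004]
force: [0.0, 0.6, -3.9]
opening: 0.685
```

```bash
python3 -c "
from h import *
plan(603,255,425,-83.7,18)"
```

```text
t 3.75 pos [ 640.  -296.1  340.4] psi -83.6 tilt [ 0.003 -0.001 -1.   ] F [ 0.   0.6 -3.9] op 0.685 d [-37.  551.1  84.6] dpsi -0.1
[np.float64(-30.7), np.float64(-1.4), np.float64(-4.7), np.float64(0.0)]
[np.float64(-30.7), np.float64(-1.4), np.float64(-4.7), np.float64(0.0)]
[np.float64(-30.7), np.float64(-1.4), np.float64(-4.7), np.float64(0.0)]
[np.float64(-30.7), np.float64(-1.4), np.float64(-4.7), np.float64(0.0)]
[np.float64(-30.7), np.float64(-1.4), np.float64(-4.7), np.float64(0.0)]
[np.float64(-30.7), np.float64(-1.3), np.float64(-4.7), np.float64(0.0)]
[np.float64(-30.7), np.float64(-1.3), np.float64(-4.7), np.float64(0.0)]
[np.float64(-30.7), np.float64(-1.3), np.float64(-4.7), np.float64(0.0)]
[np.float64(-30.7), np.float64(-1.3), np.float64(-4.7), np.float64(0.0)]
[np.float64(-30.7), np.float64(-1.3), np.float64(-4.7), np.float64(0.0)]
[np.float64(-30.7), np.float64(-1.3), np.float64(-4.7), np.float64(0.0)]
[np.float64(-30.7), np.float64(-1.3), np.float64(-4.7), np.float64(0.0)]
[np.float64(-30.7), np.float64(-1.3), np.float64(-4.7), np.float64(0.0)]
[np.float64(-30.7), np.float64(-1.3), np.float64(-4.7), np.float64(0.0)]
[np.float64(-30.7), np.float64(-1.3), np.float64(-4.7), np.float64(0.0)]
[np.float64(-30.7), np.float64(-1.3), np.float64(-4.7), np.float64(0.0)]
[np.float64(-30.7), np.float64(-1.3), np.float64(-4.7), np.float64(0.0)]
[np.float64(-30.7), np.float64(-1.3), np.float64(-4.7), np.float64(0.0)]
```

apply_moves(
  plan=[
    [0,-15,-1,-35,0],
    [0,-25,-1,-30,0],
    [0,-32,-2,-8,0],
    [0,-35,-2,0,0],
    [0,-35,-2,0,0],
  ],
)

```text
t: 4.25
tool_pos: [630.3, -158.9, 427.6]
eef_rot: [-2.323, 2.11, -0.032]
force: [0.4, 0.6, -4.6]
opening: 0.691
```

apply_moves(
  plan=[
    [0,-36,-2,0,0],
    [0,-36,-2,0,0],
    [0,-36,-2,0,0],
    [0,-36,-2,0,0],
    [0,-36,-2,0,0],
  ],
)

```text
t: 4.75
tool_pos: [619.8, 27.5, 430.8]
eef_rot: [-2.32, 2.113, -0.037]
force: [0.0, 0.1, -4.9]
opening: 0.689
```

```bash
python3 -c "
from h import *
plan(603,255,425,-83.7,6)"
```

```text
t 4.75 pos [619.8  27.5 430.8] psi -84.7 tilt [ 0.02  -0.013 -1.   ] F [ 0.   0.1 -4.9] op 0.689 d [-16.8 227.5  -5.8] dpsi 1.0
[np.float64(-38.0), np.float64(-0.7), np.float64(1.0), np.float64(-0.2)]
[np.float64(-38.0), np.float64(-0.9), np.float64(1.0), np.float64(-0.2)]
[np.float64(-38.0), np.float64(-1.0), np.float64(1.0), np.float64(-0.2)]
[np.float64(-38.0), np.float64(-1.1), np.float64(1.0), np.float64(-0.2)]
[np.float64(-38.0), np.float64(-1.2), np.float64(1.0), np.float64(-0.2)]
[np.float64(-38.0), np.float64(-1.3), np.float64(1.0), np.float64(-0.2)]
```

apply_moves(
  plan=[
    [0,-38,-1,1,-0.2],
    [0,-38,-1,1,-0.2],
    [0,-38,-1,1,-0.2],
    [0,-38,-1,1,-0.2],
    [0,-35,-1,0,-0.2],
  ],
)

```text
t: 5.25
tool_pos: [602.9, 220.4, 428.6]
eef_rot: [-2.336, 2.093, -0.041]
force: [0.6, -0.6, -4.6]
opening: 0.687
```

apply_moves(
  plan=[
    [0,-22,-1,0,0],
    [0,-10,-1,0,0],
    [0,0,0,0,0],
    [0,0,0,0,0],
    [0,0,0,0,0],
  ],
)

```text
t: 5.75
tool_pos: [598.6, 257.4, 430.5]
eef_rot: [-2.343, 2.084, -0.039]
force: [-0.1, -0.4, -3.5]
opening: 0.69
```

```bash
python3 -c "
from h import *
plan(603,255,425,-83.7,1)
snap('scene','pics/s4.png');b=cv2.imread('pics/s4.png');crop(b,230,110,390,290,3,'pics/v4.png')
snap('top','pics/t4.png');b=cv2.imread('pics/t4.png');crop(b,140,120,330,270,3,'pics/w4.png')"
```

```text
t 5.75 pos [598.6 257.4 430.5] psi -83.3 tilt [ 0.022 -0.013 -1.   ] F [-0.1 -0.4 -3.5] op 0.690 d [ 4.4 -2.4 -5.5] dpsi -0.4
[np.float64(2.8), np.float64(-4.1), np.float64(5.5), np.float64(0.4)]
```

View pics/v4.png

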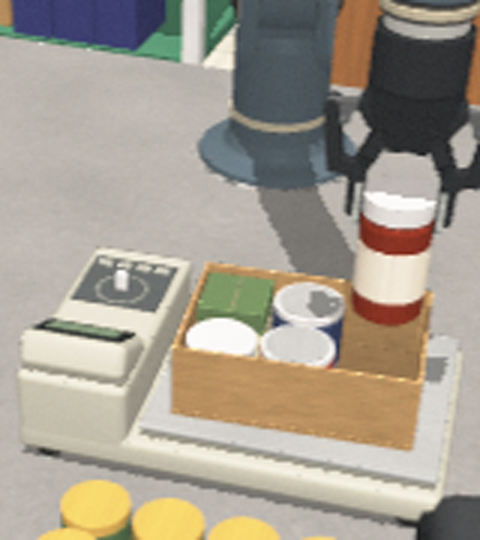

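View pics/w4.png

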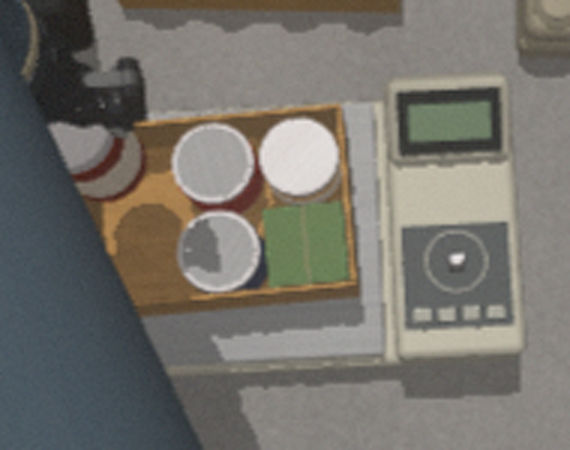

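```bash
python3 -c "
from h import *
d=snap('scene')
print(pl(d,(358.7,211.3),177),proj(d,[[597.8,256.5,177],[603,255,177]]))
p=lambda x,y:(230+(x+.5)/3-.5,110+(y+.5)/3-.5)
bx=[pl(d,p(*q),135) for q in((205,264),(433,292),(421,385),(173,347))]
print(np.array(bx).round(1),np.mean([bx[0],bx[2]],0),np.mean([bx[1],bx[3]],0))
plan(603.5,255.5,330,-83.7,5)
"
```

```text
[592.36813957 255.36494896 177.        ] [[358.70902627 212.48101505]
 [357.7177726  213.42445589]]
[[519.1  66.4 135. ]
 [491.8 282.7 135. ]
 [639.1 298.2 135. ]
 [660.4  83.8 135. ]] [579.07220779 182.28472949 135.        ] [576.11219186 183.24723218 135.        ]
t 5.90 pos [598.8 257.3 430.4] psi -83.4 tilt [ 0.022 -0.013 -1.   ] F [-0.3 -0.1 -5.1] op 0.689 d [   4.7   -1.8 -100.4] dpsi -0.3
[np.float64(0.5), np.float64(-0.9), np.float64(20.1), np.float64(0.1)]
[np.float64(0.5), np.float64(-0.9), np.float64(20.1), np.float64(0.1)]
[np.float64(0.5), np.float64(-0.9), np.float64(20.1), np.float64(0.1)]
[np.float64(0.5), np.float64(-0.9), np.float64(20.1), np.float64(0.1)]
[np.float64(0.5), np.float64(-0.9), np.float64(20.1), np.float64(0.1)]
```

apply_moves(
  plan=[
    [0,1,-3,6,0],
    [0,1,-3,8,0.2],
    [0,0,0,8,0],
    [0,0,0,4,0],
    [0,0,0,0,0],
  ],
)

```text
t: 6.4
tool_pos: [606.9, 252.9, 401.1]
eef_rot: [-2.336, 2.095, -0.039]
force: [-0.8, -0.2, -5.2]
opening: 0.693
```

```bash
python3 -c "
from h import *
plan(604.5,256,330,-83.7,1)
d=snap('scene','pics/s5.png');b=cv2.imread('pics/s5.png');crop(b,310,150,400,270,5,'pics/v5.png')"
```

```text
t 6.40 pos [606.9 252.9 401.1] psi -83.8 tilt [ 0.021 -0.014 -1.   ] F [-0.8 -0.2 -5.2] op 0.693 d [ -2.4   3.1 -71.1] dpsi 0.1
[np.float64(-3.3), np.float64(2.1), np.float64(71.1), np.float64(-0.1)]
```

View pics/v5.png

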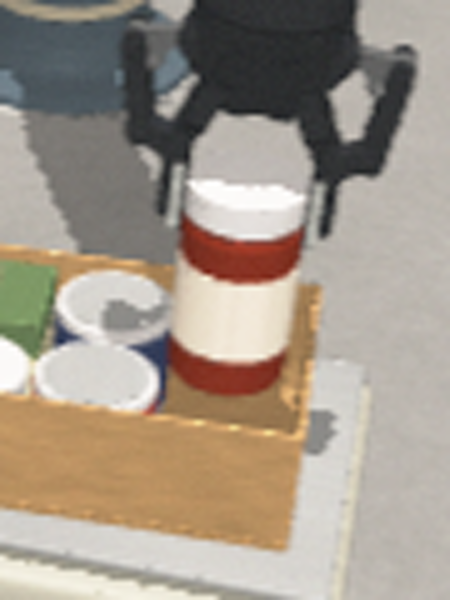

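apply_moves(
  plan=[
    [0,-1.5,1,2,0],
    [0,-1.5,1,4,0],
    [0,0,0,0,0],
    [0,0,0,0,0],
    [0,0,0,0,0],
  ],
)

```text
t: 6.95
tool_pos: [604.3, 256.8, 395.6]
eef_rot: [-2.336, 2.092, -0.04]
force: [-0.8, -0.3, -4.8]
opening: 0.686
```

```bash
python3 -c "
from h import *
plan(604.5,256,330,-83.7,1)
"
```

```text
t 6.95 pos [604.3 256.8 395.6] psi -83.7 tilt [ 0.022 -0.013 -1.   ] F [-0.8 -0.3 -4.8] op 0.686 d [  0.2  -0.8 -65.6] dpsi 0.0
[np.float64(0.8), np.float64(-0.1), np.float64(65.6), np.float64(-0.0)]
```

apply_moves(
  plan=[
    [0,0,0.2,8,0],
    [0,0,0.2,12,0],
    [0,0,0.2,14,0],
    [0,0,0.2,12,0],
    [0,0,0,4,0],
  ],
)

```text
t: 7.45
tool_pos: [604.6, 255.7, 341.4]
eef_rot: [-2.336, 2.093, -0.04]
force: [-0.0, -0.5, -4.0]
opening: 0.689
```

```bash
python3 -c "
from h import *
plan(604.5,256,322,-83.7,1)
d=snap('scene','pics/s6.png');b=cv2.imread('pics/s6.png');crop(b,310,150,400,270,5,'pics/v6.png')"
```

```text
t 7.45 pos [604.6 255.7 341.4] psi -83.7 tilt [ 0.022 -0.013 -1.   ] F [-0.  -0.5 -4. ] op 0.689 d [ -0.1   0.3 -19.4] dpsi 0.0
[np.float64(-0.3), np.float64(0.1), np.float64(19.4), np.float64(-0.0)]
```

View pics/v6.png

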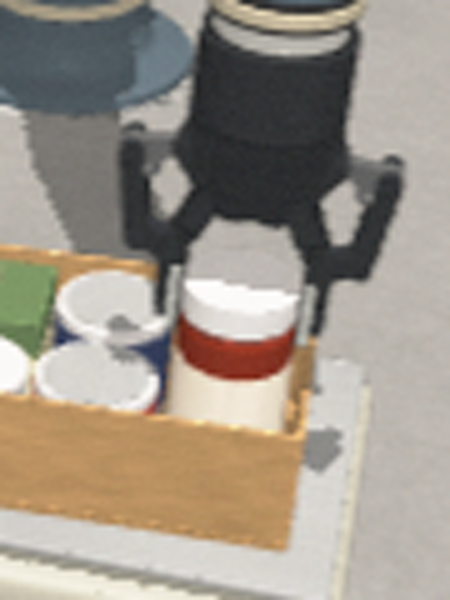

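apply_moves(
  plan=[
    [0,0,0,6,0],
    [0,0,0,7,0],
    [0,0,0,4,0],
    [0,0,0,2,0],
    [0,0,0,1,0],
  ],
)

```text
t: 8.0
tool_pos: [605.6, 255.7, 319.9]
eef_rot: [-2.335, 2.092, -0.04]
force: [-0.4, -0.2, -4.6]
opening: 0.69
```

apply_moves(
  plan=[
    [0,0,0,1.5,0],
    [0,0,0,1,0],
    [0,0,0,0.5,0],
    [0,0,0,0,0],
    [0,0,0,0,0],
  ],
)

```text
t: 8.5
tool_pos: [605.9, 255.8, 317.6]
eef_rot: [-2.334, 2.091, -0.042]
force: [0.1, -0.4, -3.6]
opening: 0.687
```

apply_moves(
  plan=[
    [0,0,0,0.8,0],
    [0,0,0,0.8,0],
    [0,0,0,0.8,0],
    [0,0,0,0,0],
    [0,0,0,0,0],
  ],
)

```text
t: 9.0
tool_pos: [606.1, 255.9, 316.9]
eef_rot: [-2.333, 2.09, -0.043]
force: [-0.4, -0.3, -2.8]
opening: 0.688
```

apply_moves(
  plan=[
    [0,0,0,1.2,0],
    [0,0,0,1.2,0],
    [0,0,0,1.2,0],
    [0,0,0,0,0],
    [0,0,0,0,0],
  ],
)

```text
t: 9.5
tool_pos: [606.2, 256.0, 316.8]
eef_rot: [-2.332, 2.09, -0.045]
force: [-1.7, -0.1, -1.6]
opening: 0.688
```

apply_moves(
  plan=[
    [72,0,0,0,0],
    [80,0,0,0,0],
    [100,0,0,0,0],
    [100,0,0,0,0],
    [100,0,0,-2,0],
  ],
)

```text
t: 10.0
tool_pos: [607.2, 256.7, 319.3]
eef_rot: [-2.329, 2.087, -0.047]
force: [-0.8, -0.3, -0.3]
opening: 1.002
```

apply_moves(
  plan=[
    [100,0,0,-10,0],
    [100,0,0,-20,0],
    [100,0,0,-30,0],
    [100,0,0,-30,0],
    [100,0,0,-20,0],
  ],
)

```text
t: 10.5
tool_pos: [603.2, 257.5, 432.5]
eef_rot: [-2.332, 2.089, -0.043]
force: [0.3, 0.1, -0.0]
opening: 1.004
```

```bash
python3 -c "
from h import *
plan(478,-382,420,-100,15)
d=snap('scene','pics/s7.png');b=cv2.imread('pics/s7.png');crop(b,230,110,390,290,3,'pics/v7.png')"
```

```text
t 10.50 pos [603.2 257.5 432.5] psi -83.7 tilt [ 0.027 -0.011 -1.   ] F [ 0.3  0.1 -0. ] op 1.004 d [-125.2 -639.5  -12.5] dpsi -16.3
[np.float64(41.5), np.float64(13.0), np.float64(0.8), np.float64(1.1)]
[np.float64(41.7), np.float64(12.2), np.float64(0.8), np.float64(1.1)]
[np.float64(41.9), np.float64(11.4), np.float64(0.8), np.float64(1.1)]
[np.float64(42.1), np.float64(10.6), np.float64(0.8), np.float64(1.1)]
[np.float64(42.3), np.float64(9.8), np.float64(0.8), np.float64(1.1)]
[np.float64(42.5), np.float64(9.0), np.float64(0.8), np.float64(1.1)]
[np.float64(42.7), np.float64(8.2), np.float64(0.8), np.float64(1.1)]
[np.float64(42.8), np.float64(7.4), np.float64(0.8), np.float64(1.1)]
[np.float64(42.9), np.float64(6.6), np.float64(0.8), np.float64(1.1)]
[np.float64(43.1), np.float64(5.7), np.float64(0.8), np.float64(1.1)]
[np.float64(43.2), np.float64(4.9), np.float64(0.8), np.float64(1.1)]
[np.float64(43.2), np.float64(4.1), np.float64(0.8), np.float64(1.1)]
[np.float64(43.3), np.float64(3.3), np.float64(0.8), np.float64(1.1)]
[np.float64(43.4), np.float64(2.5), np.float64(0.8), np.float64(1.1)]
[np.float64(43.4), np.float64(1.6), np.float64(0.8), np.float64(1.1)]
```

View pics/v7.png

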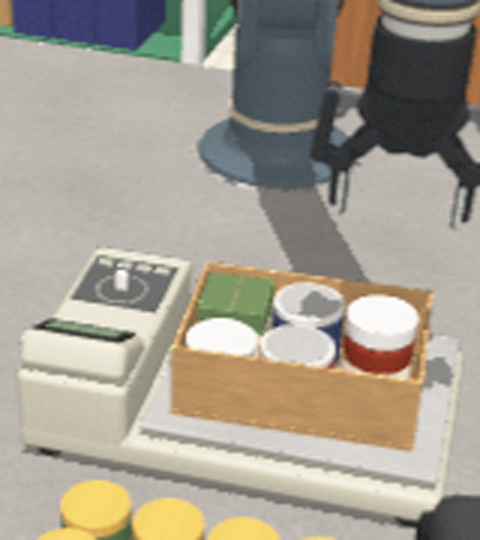

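apply_moves(
  plan=[
    [100,30,10,1,1],
    [100,42,12,1,1.1],
    [100,42,11.5,1,1.1],
    [100,42,10.5,1,1.1],
    [100,42,10,1,1.1],
  ],
)

```text
t: 11.05
tool_pos: [562.9, 59.2, 436.0]
eef_rot: [-2.229, 2.169, -0.047]
force: [1.0, -1.1, 0.2]
opening: 0.998
```

apply_moves(
  plan=[
    [100,42.5,9,1,1.1],
    [100,42.5,8,1,1.1],
    [100,43,7.5,1,1.1],
    [100,43,6.5,1,1.1],
    [100,43,6,1,1.1],
  ],
)

```text
t: 11.55
tool_pos: [520.1, -162.4, 432.8]
eef_rot: [-2.116, 2.271, -0.053]
force: [0.5, 0.1, 0.3]
opening: 0.997
```

```bash
python3 -c "
from h import *
plan(478,-382,400,-100.2,5)
"
```

```text
t 11.55 pos [ 520.1 -162.4  432.8] psi -94.1 tilt [ 0.05   0.001 -0.999] F [0.5 0.1 0.3] op 0.997 d [ -42.1 -219.6  -32.8] dpsi -6.1
[np.float64(44.4), np.float64(5.3), np.float64(6.6), np.float64(1.2)]
[np.float64(44.5), np.float64(4.3), np.float64(6.6), np.float64(1.2)]
[np.float64(44.6), np.float64(3.4), np.float64(6.6), np.float64(1.2)]
[np.float64(44.7), np.float64(2.4), np.float64(6.6), np.float64(1.2)]
[np.float64(44.7), np.float64(1.5), np.float64(6.6), np.float64(1.2)]
```

apply_moves(
  plan=[
    [100,44,5,3,1.2],
    [100,44,4,3,1.2],
    [100,44,3,3,1.2],
    [100,36,2,0,1.2],
    [100,24,1.5,0,1.2],
  ],
)

```text
t: 12.05
tool_pos: [479.8, -362.0, 425.3]
eef_rot: [-1.981, 2.384, -0.06]
force: [0.3, 0.6, -0.2]
opening: 0.996
```

apply_moves(
  plan=[
    [100,12,0.5,0,0],
    [100,0,0,0,0],
    [100,0,0,0,0],
    [100,0,0,0,0],
    [100,0,0,0,0],
  ],
)

```text
t: 12.55
tool_pos: [477.0, -373.6, 426.3]
eef_rot: [-1.981, 2.383, -0.061]
force: [0.4, 0.1, 0.2]
opening: 0.998
```

```bash
python3 -c "
from h import *
plan(478,-382,400,-100.2,1);s=r.read_state();print(s['joint_positions'],s['joint_torque'])
d=snap('scene','pics/s8.png');b=cv2.imread('pics/s8.png');crop(b,110,90,270,250,4,'pics/v8.png')
"
```

```text
t 12.55 pos [ 477.  -373.6  426.3] psi -100.5 tilt [ 0.058 -0.003 -0.998] F [0.4 0.1 0.2] op 0.998 d [  1.   -8.4 -26.3] dpsi 0.3
[np.float64(8.0), np.float64(-2.5), np.float64(26.3), np.float64(-0.3)]
[ 0.54811868  0.32634635  0.06886653  1.69837062 -0.06020899  1.06928099
 -1.11379354] [ 3.79087860e-01 -4.27832401e+01  1.12926096e+00 -2.37239277e+01
 -5.73916663e-02 -1.57080749e-01 -2.37093755e-04]
```

View pics/v8.png

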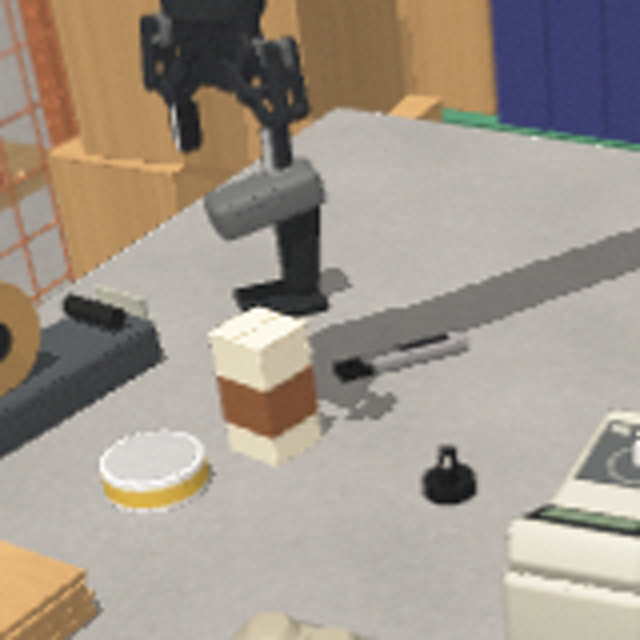

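apply_moves(
  plan=[
    [100,2,3,10,0],
    [100,3,4,20,0],
    [100,3,4,25,0],
    [100,1,2,25,0],
    [100,0,1,15,0],
  ],
)

```text
t: 13.1
tool_pos: [468.5, -377.5, 328.3]
eef_rot: [-1.987, 2.374, -0.069]
force: [-0.7, 0.5, -0.3]
opening: 0.998
```

apply_moves(
  plan=[
    [100,0,0,8,0],
    [100,0,0,0,0],
    [100,0,0,0,0],
    [100,0,0,0,0],
    [100,0,0,0,0],
  ],
)

```text
t: 13.6
tool_pos: [468.9, -376.3, 318.1]
eef_rot: [-1.989, 2.373, -0.063]
force: [-0.0, 0.3, 1.4]
opening: 0.997
```

```bash
cat >> h.py <<'E'
def gp(x,y,z,psi):
    "shift (tool frame) to bring grasp point to x,y,z"
    s,R=state();p=np.array(s['tool_pos']);g=p+155*R[:,2]
    ps=np.degrees(np.arctan2(R[1,0],R[0,0]))
    print('t %.2f tcp'%s['t'],p.round(1),'gp',g.round(1),'psi %.1f'%ps,'tilt',R[:,2].round(3),'F',np.round(s['force'],1),'op %.3f'%s['opening'])
    print('tool shift',(R.T@(np.array([x,y,z])-g)).round(1),'turn %.1f'%(-((psi-ps+180)%360-180)))
E
python3 -c "
from h import *
gp(478,-382,99,-100.2)
d=snap('scene','pics/s9.png');b=cv2.imread('pics/s9.png');crop(b,110,110,250,250,4,'pics/v9.png')
"
```

```text
t 13.60 tcp [ 468.9 -376.3  318.1] gp [ 478.3 -376.7  163.4] psi -100.0 tilt [ 0.06  -0.003 -0.998] F [-0.   0.3  1.4] op 0.997
tool shift [ 5.8  3.2 64.3] turn 0.2
```

View pics/v9.png

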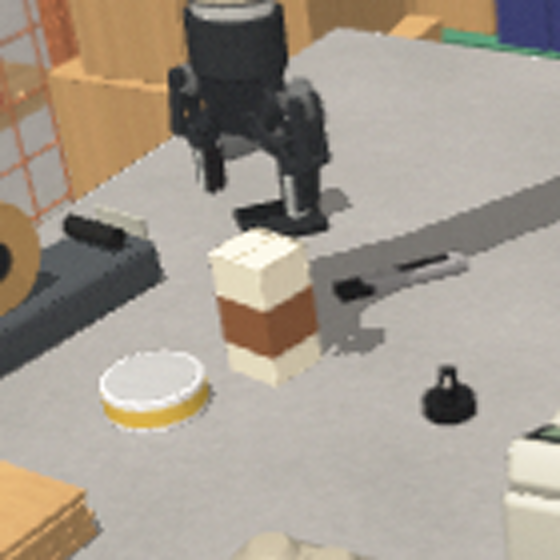

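apply_moves(
  plan=[
    [100,3,1.5,8,0],
    [100,2.5,1.5,16,0],
    [100,0,0,18,0],
    [100,0,0,14,0],
    [100,0,0,7,0],
  ],
)

```text
t: 14.15
tool_pos: [469.3, -383.2, 255.0]
eef_rot: [-1.988, 2.372, -0.075]
force: [0.0, -0.5, 0.2]
opening: 0.998
```

apply_moves(
  plan=[
    [100,0,0,0,0],
    [0,0,0,0,0],
    [0,0,0,0,0],
    [0,0,0,0,0],
    [0,0,0,0,0],
  ],
)

```text
t: 14.65
tool_pos: [469.3, -383.2, 254.6]
eef_rot: [-1.988, 2.372, -0.074]
force: [0.1, -0.2, -4.1]
opening: 0.648
```

```bash
python3 -c "
from h import *
gp(478,-382,99,-100.2)
d=snap('scene','pics/s10.png');b=cv2.imread('pics/s10.png');crop(b,110,110,250,250,4,'pics/v10.png')
"
```

```text
t 14.65 tcp [ 469.3 -383.2  254.6] gp [ 479.5 -384.3  100. ] psi -100.0 tilt [ 0.066 -0.007 -0.998] F [ 0.1 -0.2 -4.1] op 0.648
tool shift [-2.   1.9  0.9] turn 0.2
```

View pics/v10.png

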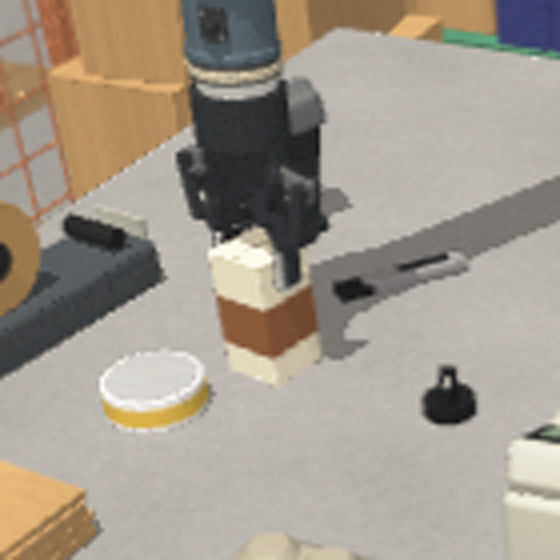

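apply_moves(
  plan=[
    [0,0,0,-5,0],
    [0,0,0,-10,0],
    [0,0,0,-18,0],
    [0,0,0,-25,0],
    [0,0,0,-30,0],
  ],
)

```text
t: 15.2
tool_pos: [461.3, -380.9, 340.8]
eef_rot: [-1.991, 2.375, -0.051]
force: [0.4, -0.1, -4.6]
opening: 0.652
```

apply_moves(
  plan=[
    [0,-4,0,-30,0],
    [0,-8,0,-25,0],
    [0,-12,0,-18,0],
    [0,-16,0,-10,0],
    [0,-20,0,-4,0],
  ],
)

```text
t: 15.7
tool_pos: [463.8, -323.5, 439.2]
eef_rot: [-1.981, 2.383, -0.067]
force: [-0.3, -0.5, -4.8]
opening: 0.647
```

```bash
python3 -c "
from h import *
gp(478,-382,99,-100.2)
s,R=state();t=R[:,2];plan(536.5-155*t[0],248-155*t[1],425,-83.7,16)
"
```

```text
t 15.70 tcp [ 463.8 -323.5  439.2] gp [ 473.1 -324.5  284.5] psi -100.5 tilt [ 0.06  -0.006 -0.998] F [-0.3 -0.5 -4.8] op 0.647
tool shift [ 56.5  -4.2 185.8] turn -0.3
t 15.70 pos [ 463.8 -323.5  439.2] psi -100.5 tilt [ 0.06  -0.006 -0.998] F [-0.3 -0.5 -4.8] op 0.647 d [ 63.4 572.5 -14.2] dpsi 16.8
[np.float64(-35.9), np.float64(2.6), np.float64(0.9), np.float64(-1.0)]
[np.float64(-35.9), np.float64(2.0), np.float64(0.9), np.float64(-1.0)]
[np.float64(-36.0), np.float64(1.3), np.float64(0.9), np.float64(-1.0)]
[np.float64(-36.0), np.float64(0.6), np.float64(0.9), np.float64(-1.0)]
[np.float64(-36.0), np.float64(-0.0), np.float64(0.9), np.float64(-1.0)]
[np.float64(-36.0), np.float64(-0.7), np.float64(0.9), np.float64(-1.0)]
[np.float64(-36.0), np.float64(-1.3), np.float64(0.9), np.float64(-1.0)]
[np.float64(-35.9), np.float64(-2.0), np.float64(0.9), np.float64(-1.0)]
[np.float64(-35.9), np.float64(-2.6), np.float64(0.9), np.float64(-1.0)]
[np.float64(-35.8), np.float64(-3.3), np.float64(0.9), np.float64(-1.0)]
[np.float64(-35.8), np.float64(-4.0), np.float64(0.9), np.float64(-1.0)]
[np.float64(-35.7), np.float64(-4.6), np.float64(0.9), np.float64(-1.0)]
[np.float64(-35.6), np.float64(-5.3), np.float64(0.9), np.float64(-1.0)]
[np.float64(-35.5), np.float64(-5.9), np.float64(0.9), np.float64(-1.0)]
[np.float64(-35.4), np.float64(-6.6), np.float64(0.9), np.float64(-1.0)]
[np.float64(-35.3), np.float64(-7.2), np.float64(0.9), np.float64(-1.0)]
```

apply_moves(
  plan=[
    [0,-26,2,0,-0.8],
    [0,-30,2,0,-1],
    [0,-32,2,0,-1],
    [0,-33,1.5,0,-1],
    [0,-33,1,0,-1],
  ],
)

```text
t: 16.2
tool_pos: [475.5, -166.8, 443.4]
eef_rot: [-2.076, 2.303, -0.078]
force: [1.2, -0.2, -4.6]
opening: 0.647
```

apply_moves(
  plan=[
    [0,-33,0,0,-1],
    [0,-33,-1,0,-1],
    [0,-33,-1,0,-1],
    [0,-33,-2,0,-1],
    [0,-33,-2,0,-1],
  ],
)

```text
t: 16.7
tool_pos: [489.3, 3.9, 445.8]
eef_rot: [-2.177, 2.211, -0.084]
force: [-0.3, -0.0, -4.5]
opening: 0.65
```

```bash
python3 -c "
from h import *
s,R=state();t=R[:,2];plan(536.5-155*t[0],248-155*t[1],430,-83.7,7)
"
```

```text
t 16.70 pos [489.3   3.9 445.8] psi -90.9 tilt [ 0.065 -0.012 -0.998] F [-0.3 -0.  -4.5] op 0.650 d [ 37.1 246.  -15.8] dpsi 7.2
[np.float64(-35.2), np.float64(-4.8), np.float64(2.3), np.float64(-1.0)]
[np.float64(-35.1), np.float64(-5.4), np.float64(2.3), np.float64(-1.0)]
[np.float64(-35.0), np.float64(-6.0), np.float64(2.3), np.float64(-1.0)]
[np.float64(-34.9), np.float64(-6.6), np.float64(2.3), np.float64(-1.0)]
[np.float64(-34.8), np.float64(-7.3), np.float64(2.3), np.float64(-1.0)]
[np.float64(-34.6), np.float64(-7.9), np.float64(2.3), np.float64(-1.0)]
[np.float64(-34.5), np.float64(-8.5), np.float64(2.3), np.float64(-1.0)]
```

apply_moves(
  plan=[
    [0,-34,-5,1,-1],
    [0,-34,-6,1,-1],
    [0,-34,-6,1,-1],
    [0,-34,-7,1,-1],
    [0,-33,-7,1,-1],
  ],
)

```text
t: 17.2
tool_pos: [514.5, 178.9, 443.5]
eef_rot: [-2.274, 2.115, -0.092]
force: [0.7, -0.0, -4.7]
opening: 0.65
```

apply_moves(
  plan=[
    [0,-26,-6,2,-1],
    [0,-16,-4,1,-0.5],
    [0,-8,-2,0,0],
    [0,0,0,0,0],
    [0,0,0,0,0],
  ],
)

```text
t: 17.7
tool_pos: [520.9, 234.4, 441.4]
eef_rot: [-2.308, 2.079, -0.092]
force: [0.7, -0.0, -4.5]
opening: 0.651
```

```bash
python3 -c "
from h import *
gp(536.5,248,270,-83.7)
d=snap('scene','pics/s11.png');b=cv2.imread('pics/s11.png');crop(b,280,90,400,270,3.3,'pics/v11.png')
d=snap('top','pics/t11.png');b=cv2.imread('pics/t11.png');crop(b,140,120,330,270,3,'pics/w11.png')
"
```

```text
t 17.70 tcp [520.9 234.4 441.4] gp [531.2 232.1 286.8] psi -84.1 tilt [ 0.066 -0.015 -0.998] F [ 0.7 -0.  -4.5] op 0.651
tool shift [-15.6  -5.8  16.8] turn -0.4
```

View pics/v11.png

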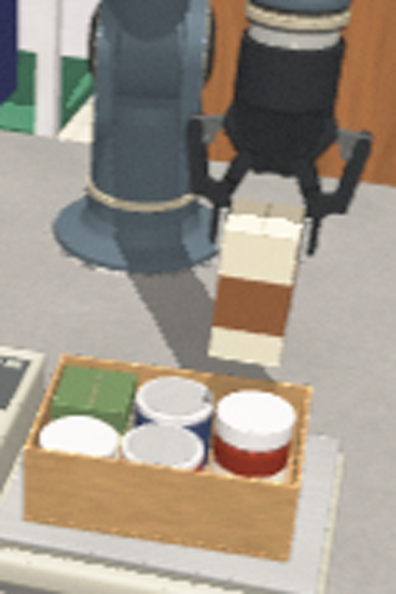

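View pics/w11.png

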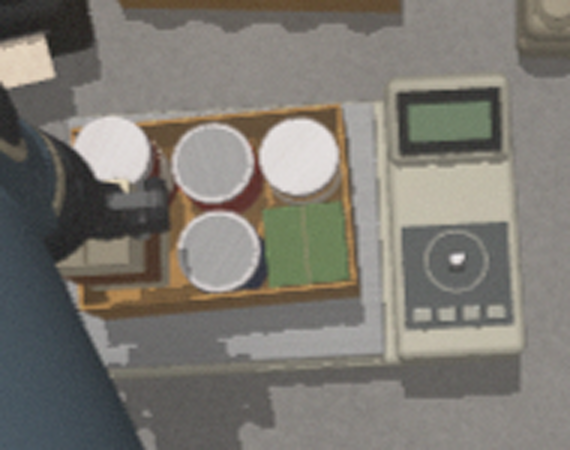

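apply_moves(
  plan=[
    [0,-4,-2,4,0],
    [0,-5,-2,6,-0.2],
    [0,-4,-1.5,8,-0.2],
    [0,-1,0,8,0],
    [0,0,0,4,0],
  ],
)

```text
t: 18.3
tool_pos: [528.2, 246.4, 409.4]
eef_rot: [-2.311, 2.077, -0.095]
force: [0.4, -0.4, -4.2]
opening: 0.648
```

```bash
python3 -c "
from h import *
d=snap('scene','pics/s12.png');b=cv2.imread('pics/s12.png');crop(b,300,110,400,270,3.7,'pics/v12.png')
gp(536.5,248,230,-83.7)
t=cv2.imread('pics/t11.png');d=r.snapshot('top')
print('jar',pl(d,(140+113.5/3-.5,120+150.5/3-.5),176),'box corners',[pl(d,(140+(x+.5)/3-.5,120+(y+.5)/3-.5),135).round(1) for x,y in((341,107),(356,297),(84,307),(72,128))])
"
```

```text
t 18.35 tcp [528.1 246.3 408.8] gp [538.4 243.7 254.2] psi -84.0 tilt [ 0.066 -0.017 -0.998] F [-0.2 -0.5 -6.2] op 0.649
tool shift [-5.   3.  23.9] turn -0.3
jar [609.241932   251.27594539 176.        ] box corners [array([658.5,  81.6, 135. ]), array([505.6,  65. , 135. ]), array([493. , 277.5, 135. ]), array([636.7, 296.6, 135. ])]
```

View pics/v12.png

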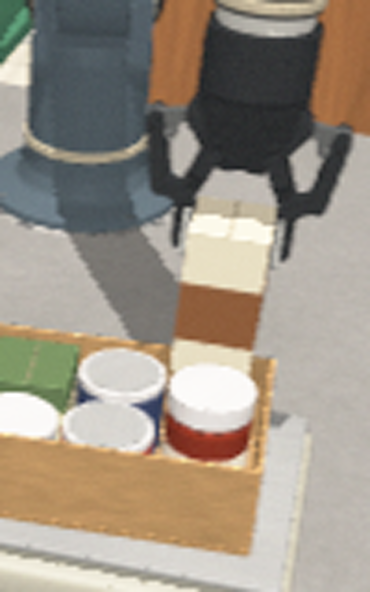

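apply_moves(
  plan=[
    [0,-2,1.2,2,-0.2],
    [0,-2,1.2,3,0],
    [0,0,0,2,0],
    [0,0,0,0,0],
    [0,0,0,0,0],
  ],
)

```text
t: 18.9
tool_pos: [525.6, 250.2, 402.4]
eef_rot: [-2.314, 2.073, -0.096]
force: [0.4, 0.4, -4.3]
opening: 0.65
```

```bash
python3 -c "
from h import *
d=snap('scene','pics/s13.png')
gp(536.5,248,230,-83.7)
print('jar',pl(d,(357.2-.3,216.1-.3),176))
t=snap('top','pics/t13.png');crop(t['image'],150,140,240,240,6,'pics/w13.png')
"
```

```text
t 18.95 tcp [525.7 250.2 402.4] gp [536.2 247.7 247.8] psi -83.8 tilt [ 0.068 -0.016 -0.998] F [-0.6  0.5 -4.5] op 0.651
tool shift [-0.6  0.9 17.8] turn -0.1
jar [612.96495838 255.06313022 176.        ]
```

View pics/w13.png

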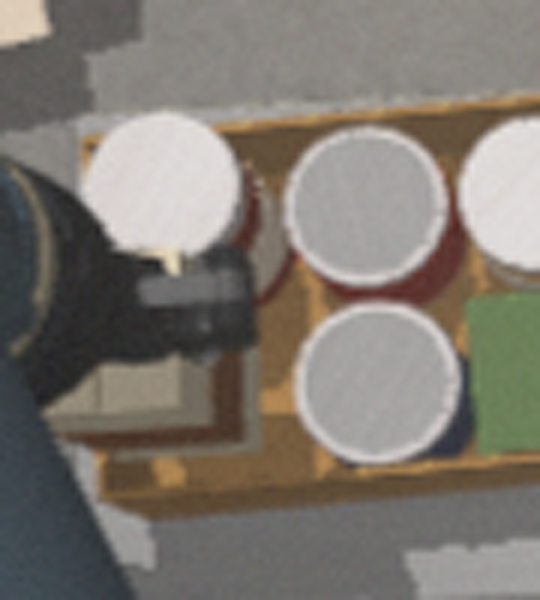

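```bash
python3 -c "
from h import *
t=r.snapshot('top')
P=pl(t,(150+258.5/6-.5,140+452.5/6-.5),148)[:2];a=np.radians(6.3);R=np.array([[np.cos(a),-np.sin(a)],[np.sin(a),np.cos(a)]])
print(P,R.T@(P-[576.5,182.6]))
"
```

```text
[509.40048417 216.87413376] [-62.93325041  41.43026988]
```

apply_moves(
  plan=[
    [0,-0.2,0.5,7,0],
    [0,-0.2,0.7,10,0],
    [0,-0.2,0.7,12,0],
    [0,-0.2,0.7,10,0],
    [0,-0.1,0.3,4,0],
  ],
)

```text
t: 19.55
tool_pos: [525.7, 249.7, 355.7]
eef_rot: [-2.313, 2.074, -0.096]
force: [0.5, 0.3, -4.0]
opening: 0.652
```

```bash
python3 -c "
from h import *
gp(536.5,248,170,-83.7)
d=snap('scene','pics/s14.png');b=cv2.imread('pics/s14.png');crop(b,300,110,400,270,3.7,'pics/v14.png')
"
```

```text
t 19.55 tcp [525.7 249.7 355.7] gp [536.3 247.3 201.1] psi -83.8 tilt [ 0.068 -0.016 -0.998] F [ 0.5  0.3 -4. ] op 0.652
tool shift [-1.4  1.8 31. ] turn -0.1
```

View pics/v14.png

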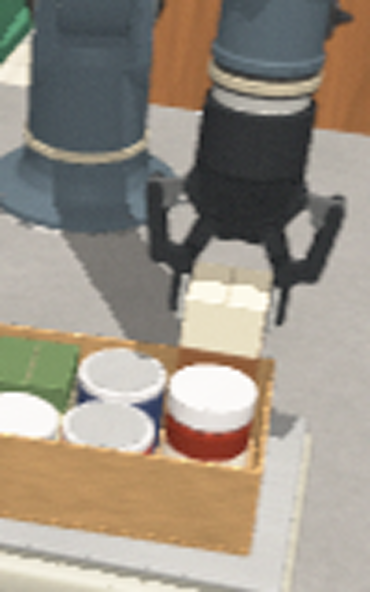

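apply_moves(
  plan=[
    [0,-0.2,0.5,7,0],
    [0,-0.2,0.6,9,0],
    [0,-0.2,0.6,8,0],
    [0,-0.1,0.3,4,0],
    [0,0,0,2,0],
  ],
)

```text
t: 20.1
tool_pos: [525.9, 249.9, 322.8]
eef_rot: [-2.313, 2.073, -0.095]
force: [0.9, -0.3, -4.7]
opening: 0.648
```

apply_moves(
  plan=[
    [0,0,0.1,1.5,0],
    [0,0,0.1,1.2,0],
    [0,0,0,1,0],
    [0,0,0,1,0],
    [0,0,0,0,0],
  ],
)

```text
t: 20.6
tool_pos: [526.4, 250.1, 319.2]
eef_rot: [-2.312, 2.072, -0.097]
force: [-0.3, 0.3, -4.3]
opening: 0.654
```

apply_moves(
  plan=[
    [0,0,0,1,0],
    [0,0,0,1,0],
    [0,0,0,1,0],
    [0,0,0,1,0],
    [0,0,0,0,0],
  ],
)

```text
t: 21.1
tool_pos: [526.6, 250.4, 319.0]
eef_rot: [-2.31, 2.072, -0.099]
force: [-1.8, 0.3, -4.0]
opening: 0.649
```

apply_moves(
  plan=[
    [0,0,0,1.2,0],
    [0,0,0,1.2,0],
    [0,0,0,1.2,0],
    [0,0,0,1,0],
    [0,0,0,0,0],
  ],
)

```text
t: 21.6
tool_pos: [526.6, 250.8, 319.0]
eef_rot: [-2.31, 2.072, -0.102]
force: [-1.9, -0.9, -3.2]
opening: 0.652
```

apply_moves(
  plan=[
    [0,0,0,2,0],
    [0,0,0,3,0],
    [0,0,0,3,0],
    [0,0,0,3,0],
    [0,0,0,3,0],
  ],
)

```text
t: 22.1
tool_pos: [527.3, 251.9, 318.8]
eef_rot: [-2.309, 2.072, -0.11]
force: [-9.2, -4.1, 19.7]
opening: 0.645
```

```bash
python3 -c "
from h import *
gp(536.5,248,165,-83.7)
d=snap('scene','pics/s15.png');b=cv2.imread('pics/s15.png');crop(b,230,110,400,270,4.5,'pics/v15.png')
"
```

```text
t 22.10 tcp [527.3 251.9 318.8] gp [539.4 248.9 164.3] psi -83.9 tilt [ 0.078 -0.019 -0.997] F [-9.2 -4.1 19.7] op 0.645
tool shift [ 0.6  2.9 -0.9] turn -0.2
```

View pics/v15.png

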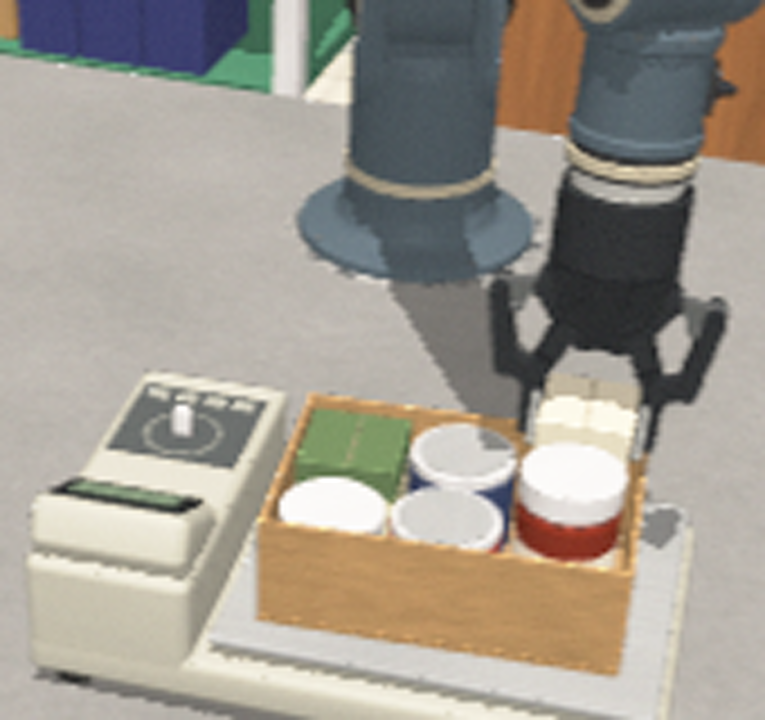

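apply_moves(
  plan=[
    [0,0,0,0,0],
    [0,0,0,0,0],
    [70,0,0,0,0],
    [80,0,0,0,0],
    [100,0,0,0,0],
  ],
)

```text
t: 22.65
tool_pos: [528.4, 252.2, 318.5]
eef_rot: [-2.305, 2.069, -0.112]
force: [-0.3, -0.7, 0.7]
opening: 0.945
```

apply_moves(
  plan=[
    [100,0,0.4,-5,0],
    [100,0,0.8,-10,0],
    [100,0,-1.3,-20,0],
    [100,0,-1.6,-25,0],
    [100,0,-1.6,-30,0],
  ],
)

```text
t: 23.15
tool_pos: [523.5, 253.9, 409.4]
eef_rot: [-2.311, 2.072, -0.108]
force: [0.8, 0.7, -1.0]
opening: 1.004
```

apply_moves(
  plan=[
    [100,0,0,-25,0],
    [100,5,0,-15,0],
    [100,10,0,-5,0],
    [100,16,0,0,0],
    [100,22,0,0,0],
  ],
)

```text
t: 23.65
tool_pos: [524.2, 204.5, 466.7]
eef_rot: [-2.307, 2.053, -0.113]
force: [0.6, -0.9, -0.5]
opening: 1.003
```

```bash
python3 -c "
from h import *
gp(536.5,248,165,-83.7)
d=snap('scene','pics/s16.png');b=cv2.imread('pics/s16.png');crop(b,230,110,400,270,4.5,'pics/v16.png')
s,R=state();t=R[:,2];plan(491-155*t[0],-206-155*t[1],425,-65,14)
"
```

```text
t 23.65 tcp [524.2 204.5 466.7] gp [537.9 202.9 312.3] psi -83.4 tilt [ 0.088 -0.01  -0.996] F [ 0.6 -0.9 -0.5] op 1.003
tool shift [-48.    8.9 146.2] turn 0.3
t 23.70 pos [525.4 199.6 466.7] psi -83.8 tilt [ 0.089 -0.015 -0.996] F [ 0.4 -4.2  0.3] op 0.998 d [ -48.1 -403.3  -41.7] dpsi 18.8
[np.float64(28.3), np.float64(6.5), np.float64(3.0), np.float64(-1.3)]
[np.float64(28.1), np.float64(7.2), np.float64(3.0), np.float64(-1.3)]
[np.float64(27.9), np.float64(7.9), np.float64(3.0), np.float64(-1.3)]
[np.float64(27.7), np.float64(8.5), np.float64(3.0), np.float64(-1.3)]
[np.float64(27.5), np.float64(9.2), np.float64(3.0), np.float64(-1.3)]
[np.float64(27.3), np.float64(9.8), np.float64(3.0), np.float64(-1.3)]
[np.float64(27.1), np.float64(10.4), np.float64(3.0), np.float64(-1.3)]
[np.float64(26.8), np.float64(11.1), np.float64(3.0), np.float64(-1.3)]
[np.float64(26.6), np.float64(11.7), np.float64(3.0), np.float64(-1.3)]
[np.float64(26.3), np.float64(12.3), np.float64(3.0), np.float64(-1.3)]
[np.float64(26.0), np.float64(12.9), np.float64(3.0), np.float64(-1.3)]
[np.float64(25.7), np.float64(13.5), np.float64(3.0), np.float64(-1.3)]
[np.float64(25.3), np.float64(14.1), np.float64(3.0), np.float64(-1.3)]
[np.float64(25.0), np.float64(14.7), np.float64(3.0), np.float64(-1.3)]
```

View pics/v16.png

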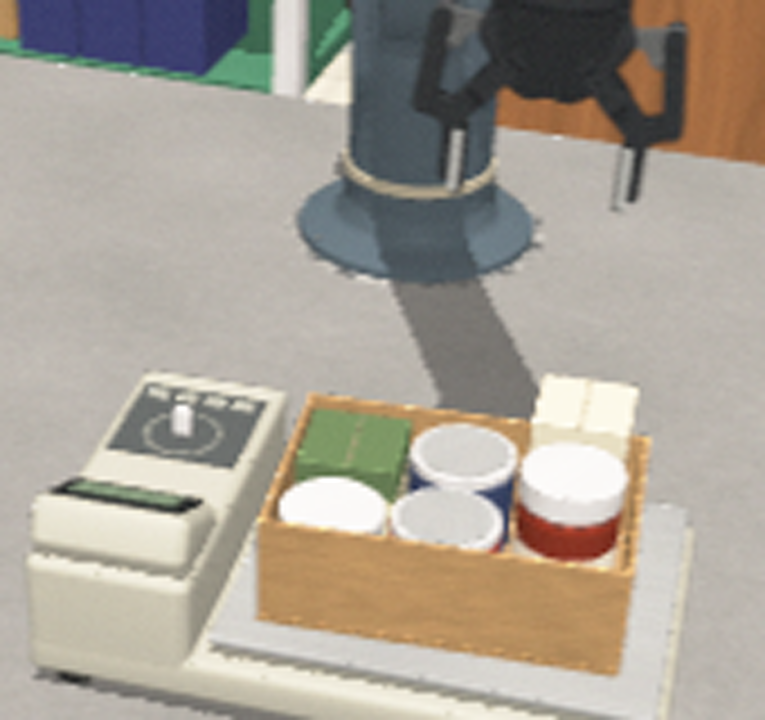

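apply_moves(
  plan=[
    [100,27,6,1,-1.3],
    [100,28,7,1,-1.3],
    [100,28,8,1,-1.3],
    [100,28,9,1,-1.3],
    [100,28,9,1,-1.3],
  ],
)

```text
t: 24.2
tool_pos: [507.5, 52.4, 461.3]
eef_rot: [-2.427, 1.922, -0.119]
force: [-1.0, 0.2, -0.2]
opening: 1.004
```

apply_moves(
  plan=[
    [100,27,10,2,-1.3],
    [100,27,10,3,-1.3],
    [100,27,11,3,-1.3],
    [100,26,12,4,-1.3],
    [100,26,12,5,-1.3],
  ],
)

```text
t: 24.7
tool_pos: [489.6, -98.2, 444.2]
eef_rot: [-2.538, 1.781, -0.123]
force: [1.0, -0.4, 0.2]
opening: 0.997
```

```bash
python3 -c "
from h import *
s,R=state();t=R[:,2];plan(491-155*t[0],-206-155*t[1],425,-65,4)
"
```

```text
t 24.70 pos [489.6 -98.2 444.2] psi -70.2 tilt [ 0.087 -0.014 -0.996] F [ 1.  -0.4  0.2] op 0.997 d [ -12.1 -105.7  -19.2] dpsi 5.2
[np.float64(23.8), np.float64(11.8), np.float64(4.8), np.float64(-1.3)]
[np.float64(23.6), np.float64(12.3), np.float64(4.8), np.float64(-1.3)]
[np.float64(23.3), np.float64(12.9), np.float64(4.8), np.float64(-1.3)]
[np.float64(23.0), np.float64(13.4), np.float64(4.8), np.float64(-1.3)]
```

apply_moves(
  plan=[
    [100,22,11,8,-1.3],
    [100,20,11,12,-1.3],
    [100,16,9,14,-1.2],
    [100,10,6,15,-0.8],
    [100,4,2,15,0],
  ],
)

```text
t: 25.2
tool_pos: [482.3, -189.5, 379.6]
eef_rot: [-2.606, 1.688, -0.131]
force: [-0.1, -0.3, -0.5]
opening: 0.997
```

apply_moves(
  plan=[
    [100,0,0,12,0],
    [100,0,0,6,0],
    [100,0,0,0,0],
    [100,0,0,0,0],
    [100,0,0,0,0],
  ],
)

```text
t: 25.7
tool_pos: [483.2, -189.6, 359.2]
eef_rot: [-2.606, 1.69, -0.125]
force: [-0.6, 0.3, -0.1]
opening: 0.998
```

apply_moves(
  plan=[
    [100,0,0,-8,0],
    [100,0,0,-15,0],
    [100,0,0,-30,0],
    [100,0,0,-40,0],
    [100,0,0,0,0],
  ],
)

```text
t: 26.2
tool_pos: [475.3, -186.7, 459.4]
eef_rot: [-2.607, 1.686, -0.131]
force: [1.0, -0.2, 0.4]
opening: 1.001
```

apply_moves(
  plan=[
    [100,0,0,0,0],
    [100,0,0,3,0],
    [100,0,0,6,0],
    [100,0,0,10,0],
    [100,0,0,10,0],
  ],
)

```text
t: 26.7
tool_pos: [477.7, -186.6, 429.7]
eef_rot: [-2.607, 1.684, -0.135]
force: [0.6, -0.0, 0.7]
opening: 0.999
```

```bash
python3 -c "
from h import *
gp(491,-206,40,-65)
"
```

```text
t 26.70 tcp [ 477.7 -186.6  429.7] gp [ 491.9 -189.4  275.4] psi -65.8 tilt [ 0.092 -0.018 -0.996] F [ 0.6 -0.   0.7] op 0.999
tool shift [  2.1  25.7 234.5] turn -0.8
```

```bash
python3 -c "
from h import *
import pickle
t,s=pickle.load(open('d0.pkl','rb'))
for n,d,(u0,v0,u1,v1) in(('top',t,(350,220,378,248)),('scene',s,(212,198,233,220))):
  g=cv2.cvtColor(d['image'],cv2.COLOR_BGR2GRAY)[v0:v1,u0:u1]
  m=(g<75).astype(np.uint8);k,l,st,c=cv2.connectedComponentsWithStats(m);i=1+np.argmax(st[1:,4]);print(n,st[i],c[i]+[u0,v0])
  ys,xs=np.where(l==i)
  w=(g>120)&(cv2.dilate(cv2.morphologyEx((l==i).astype(np.uint8),cv2.MORPH_CLOSE,np.ones((5,5))),np.ones((1,1)))>0)
  yy,xx=np.where(w);print('white',list(zip(xx+u0,yy+v0,g[w])))
  if n=='top': print(pl(d,(u0+(xs.min()+xs.max())/2,v0+(ys.min()+ys.max())/2),10))
  else:
    print(proj(d,[[489,-207.5,14],[489,-207.5,0],[507,-199,34]]))
    print(g)
d=snap('scene','pics/s17.png');crop(d['image'],130,80,260,240,3.7,'pics/v17.png')
"
```

```text
top [  6   5  17  17 207] [363.53623188 232.99033816]
white [(np.int64(363), np.int64(226), np.uint8(122)), (np.int64(364), np.int64(227), np.uint8(127)), (np.int64(364), np.int64(228), np.uint8(134)), (np.int64(365), np.int64(228), np.uint8(121)), (np.int64(364), np.int64(229), np.uint8(143)), (np.int64(365), np.int64(229), np.uint8(157))]
[ 488.68507885 -209.0064704    10.        ]
scene [  4   4  13  14 116] [221.90517241 210.02586207]
white [(np.int64(221), np.int64(204), np.uint8(143)), (np.int64(221), np.int64(205), np.uint8(171)), (np.int64(222), np.int64(205), np.uint8(134)), (np.int64(221), np.int64(206), np.uint8(160))]
[[222.10904923 208.92752271]
 [222.44571716 212.40967067]
 [221.4164201  207.15977256]]
[[183 183 181 181 178 180 182 182 181 180 180 182 182 184 184 184 182 184
  182 184 185]
 [183 184 179 183 183 182 180 184 182 183 181 185 183 185 185 184 181 181
  182 181 184]
 [181 181 179 182 183 184 183 182 184 184 182 183 182 183 182 180 181 182
  183 182 181]
 [180 179 179 182 184 183 185 161 130 119 117 138 173 183 183 184 182 183
  182 181 181]
 [183 181 182 184 
[... 884 characters left out ...]
3 138  69  34  39  41  35  31  32  34  37  30  29  31  42 151
  182 183 183]
 [186 186 183 138  69  29  33  32  33  32  31  29  30  32  28  29  58 157
  185 184 184]
 [186 186 184 180 118  47  32  31  31  27  32  36  30  31  33  83 156 181
  186 183 183]
 [185 186 187 186 181 138  69  30  34  35  36  30  33  85 125 163 179 182
  182 184 182]
 [179 182 184 183 187 186 184 159 139 138 141 140 164 176 179 181 181 182
  182 185 180]
 [182 180 183 181 184 185 185 183 180 183 180 180 180 184 185 183 183 184
  183 182 186]
 [181 180 180 182 181 181 183 184 181 182 181 179 182 182 181 179 182 182
  181 183 185]
 [183 178 181 183 182 181 183 180 180 180 180 180 179 183 181 183 186 182
  181 182 183]]
```

View pics/v17.png

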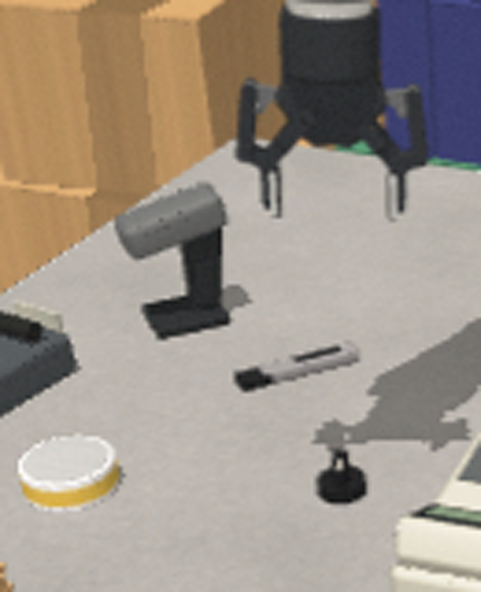

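apply_moves(
  plan=[
    [100,1,4,15,0],
    [100,1,8,22,0],
    [100,1,9,28,0],
    [100,0,7,30,0],
    [100,0,3,28,0],
  ],
)

```text
t: 27.25
tool_pos: [461.6, -204.2, 297.7]
eef_rot: [-2.608, 1.682, -0.132]
force: [0.3, 0.1, -0.1]
opening: 1.002
```

apply_moves(
  plan=[
    [60,0,0,18,0],
    [60,0,0,8,0],
    [60,0,0,0,0],
    [60,0,0,0,0],
    [60,0,0,0,0],
  ],
)

```text
t: 27.75
tool_pos: [462.1, -204.3, 265.6]
eef_rot: [-2.61, 1.685, -0.114]
force: [0.1, -1.6, -0.1]
opening: 0.602
```

```bash
python3 -c "
from h import *
gp(486,-209,35,-66)
d=snap('scene','pics/s18.png');crop(d['image'],180,130,270,240,5,'pics/v18.png')
"
```

```text
t 27.75 tcp [ 462.1 -204.3  265.6] gp [ 474.4 -206.3  111.1] psi -65.8 tilt [ 0.079 -0.012 -0.997] F [ 0.1 -1.6 -0.1] op 0.602
tool shift [ 3.9 -4.3 76.8] turn 0.2
```

View pics/v18.png

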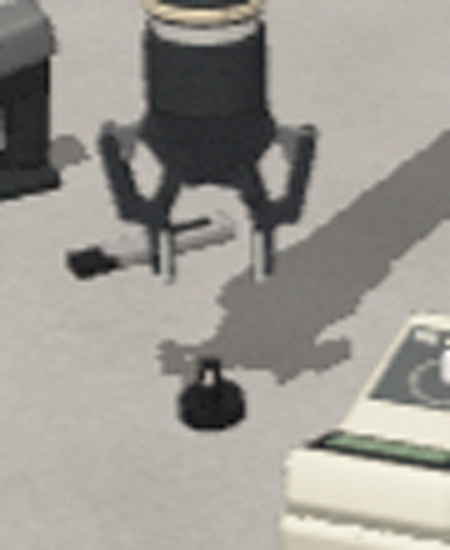

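apply_moves(
  plan=[
    [60,1.5,-1.5,10,0],
    [60,1.5,-1.5,16,0],
    [60,0.5,-0.5,18,0],
    [60,0,0,10,0],
    [60,0,0,0,0],
  ],
)

```text
t: 28.3
tool_pos: [473.6, -207.5, 212.7]
eef_rot: [-2.608, 1.683, -0.129]
force: [-0.3, -0.8, -0.1]
opening: 0.596
```

apply_moves(
  plan=[
    [60,0,0,0,0],
    [60,0,0,0,0],
    [60,0,0,0,0],
    [60,0,0,0,0],
    [60,0,0,0,0],
  ],
)

```text
t: 28.8
tool_pos: [474.3, -207.8, 214.7]
eef_rot: [-2.608, 1.683, -0.134]
force: [0.6, 0.2, 0.3]
opening: 0.602
```

```bash
python3 -c "
from h import *
gp(486,-209,35,-66)
d=snap('scene','pics/s19.png');crop(d['image'],180,150,260,230,7,'pics/v19.png')
d=snap('top','pics/t19.png');crop(d['image'],330,200,400,270,7,'pics/w19.png')
"
```

```text
t 28.80 tcp [ 474.3 -207.8  214.7] gp [ 488.5 -210.4   60.4] psi -65.8 tilt [ 0.092 -0.017 -0.996] F [0.6 0.2 0.3] op 0.602
tool shift [-3.7  3.6 25.1] turn 0.2
```

View pics/v19.png

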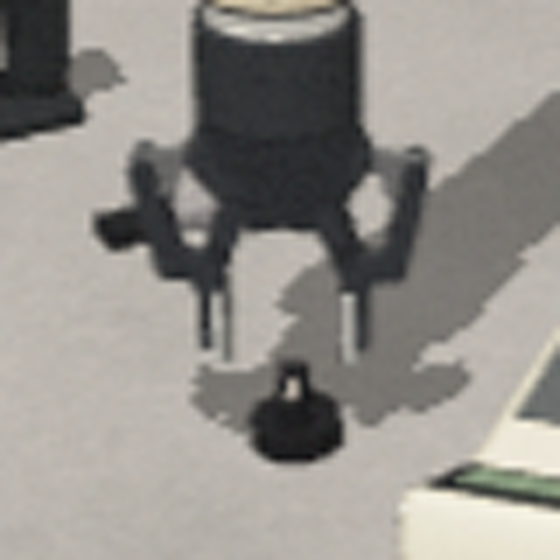

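View pics/w19.png

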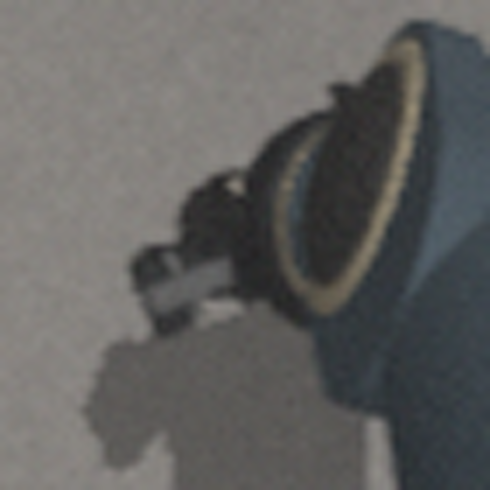

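apply_moves(
  plan=[
    [60,-1.5,1.5,6,0],
    [60,-1.5,1.5,8,0.2],
    [60,0,0,6,0],
    [60,0,0,2,0],
    [60,0,0,0,0],
  ],
)

```text
t: 29.4
tool_pos: [471.8, -206.4, 189.9]
eef_rot: [-2.605, 1.688, -0.132]
force: [-0.5, 0.3, -0.5]
opening: 0.603
```

```bash
python3 -c "
from h import *
gp(486,-209,35,-66)
d=snap('scene','pics/s20.png');crop(d['image'],190,170,250,230,9,'pics/v20.png')
"
```

```text
t 29.40 tcp [ 471.8 -206.4  189.9] gp [ 485.8 -209.    35.6] psi -66.0 tilt [ 0.09  -0.017 -0.996] F [-0.5  0.3 -0.5] op 0.603
tool shift [ 0.  -0.1  0.6] turn 0.0
```

View pics/v20.png

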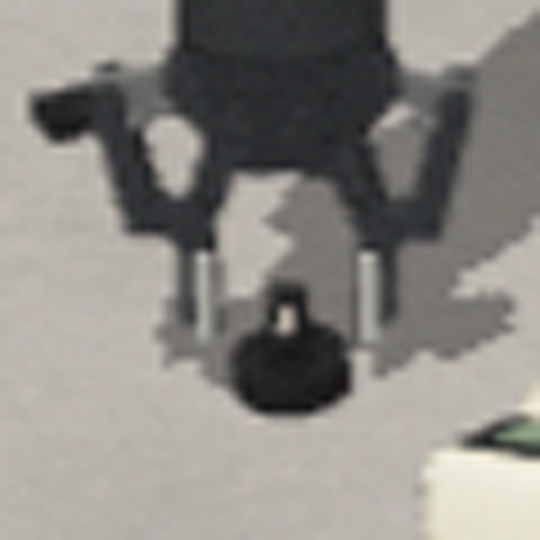

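apply_moves(
  plan=[
    [30,0,0,0,0],
    [0,0,0,0,0],
    [0,0,0,0,0],
    [0,0,0,0,0],
    [0,0,0,0,0],
  ],
  newtons=70,
)

```text
t: 29.95
tool_pos: [472.2, -206.4, 191.2]
eef_rot: [-2.604, 1.687, -0.134]
force: [-0.8, 0.8, -0.3]
opening: 0.141
```

```bash
python3 -c "
from h import *
gp(486,-209,35,-66)
d=snap('scene','pics/s21.png');crop(d['image'],190,170,250,230,9,'pics/v21.png')
"
```

```text
t 29.95 tcp [ 472.2 -206.4  191.2] gp [ 486.4 -209.    36.9] psi -66.0 tilt [ 0.092 -0.017 -0.996] F [-0.8  0.8 -0.3] op 0.141
tool shift [-0.3  0.5  1.8] turn -0.0
```

View pics/v21.png

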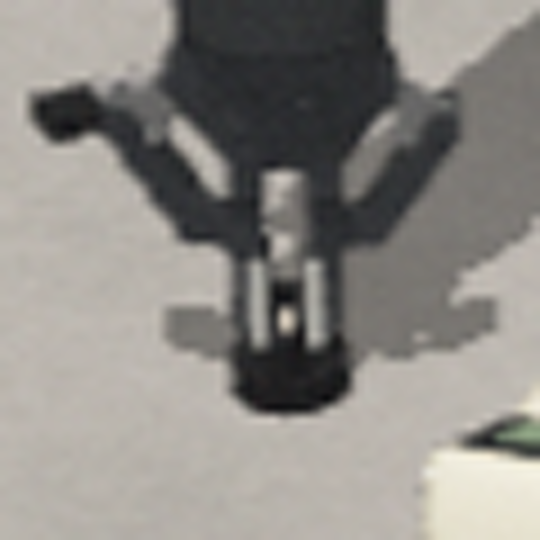

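apply_moves(
  plan=[
    [0,0,0,-5,0],
    [0,0,0,-12,0],
    [0,0,0,-22,0],
    [0,0,0,-28,0],
    [0,0,0,-28,0],
  ],
)

```text
t: 30.5
tool_pos: [461.9, -204.3, 287.5]
eef_rot: [-2.606, 1.688, -0.122]
force: [0.6, 0.5, 0.4]
opening: 0.145
```

apply_moves(
  plan=[
    [0,-4,-2,-24,1],
    [0,-8,-4,-16,1.5],
    [0,-14,-6,-8,1.8],
    [0,-18,-7,-3,1.8],
    [0,-20,-7,0,1.8],
  ],
)

```text
t: 31.0
tool_pos: [458.9, -135.9, 349.3]
eef_rot: [-2.463, 1.874, -0.141]
force: [-0.1, 0.5, -0.8]
opening: 0.142
```

```bash
python3 -c "
from h import *
gp(537.8,-14.2,190,-84)
s,R=state();t=R[:,2];plan(537.8-155*t[0],-14.2-155*t[1],345,-84,7)
"
```

```text
t 31.00 tcp [ 458.9 -135.9  349.3] gp [ 474.2 -139.1  195.1] psi -74.7 tilt [ 0.098 -0.021 -0.995] F [-0.1  0.5 -0.8] op 0.142
tool shift [-103.8  -94.     8.7] turn 9.3
t 31.00 pos [ 458.9 -135.9  349.3] psi -74.7 tilt [ 0.098 -0.021 -0.995] F [-0.1  0.5 -0.8] op 0.142 d [ 63.6 124.9  -4.3] dpsi -9.3
[np.float64(-14.8), np.float64(-13.5), np.float64(0.6), np.float64(1.3)]
[np.float64(-15.1), np.float64(-13.1), np.float64(0.6), np.float64(1.3)]
[np.float64(-15.4), np.float64(-12.8), np.float64(0.6), np.float64(1.3)]
[np.float64(-15.7), np.float64(-12.4), np.float64(0.6), np.float64(1.3)]
[np.float64(-16.0), np.float64(-12.0), np.float64(0.6), np.float64(1.3)]
[np.float64(-16.3), np.float64(-11.7), np.float64(0.6), np.float64(1.3)]
[np.float64(-16.5), np.float64(-11.3), np.float64(0.6), np.float64(1.3)]
```

apply_moves(
  plan=[
    [0,-16,-13,1,1.3],
    [0,-16,-13,1,1.3],
    [0,-16,-13,1,1.3],
    [0,-16,-12,1,1.3],
    [0,-15,-12,1,1.3],
  ],
)

```text
t: 31.5
tool_pos: [501.7, -41.1, 352.4]
eef_rot: [-2.341, 2.013, -0.145]
force: [0.7, -0.9, -0.8]
opening: 0.143
```

apply_moves(
  plan=[
    [0,-10,-8,1,1.3],
    [0,-6,-4,0,1.2],
    [0,0,0,0,0],
    [0,0,0,0,0],
    [0,0,0,0,0],
  ],
)

```text
t: 32.0
tool_pos: [511.2, -20.2, 355.7]
eef_rot: [-2.296, 2.056, -0.147]
force: [-0.5, 0.9, -0.5]
opening: 0.146
```

```bash
python3 -c "
from h import *
gp(537.8,-14.2,175,-84)
d=snap('scene','pics/s22.png');crop(d['image'],235,130,305,230,5.5,'pics/v22.png')
d=snap('top','pics/t22.png');crop(d['image'],255,160,335,240,6,'pics/w22.png')
"
```

```text
t 32.00 tcp [511.2 -20.2 355.7] gp [528.  -23.5 201.7] psi -83.8 tilt [ 0.108 -0.021 -0.994] F [-0.5  0.9 -0.5] op 0.146
tool shift [-9.1 -7.9 27.4] turn 0.2
```

View pics/v22.png

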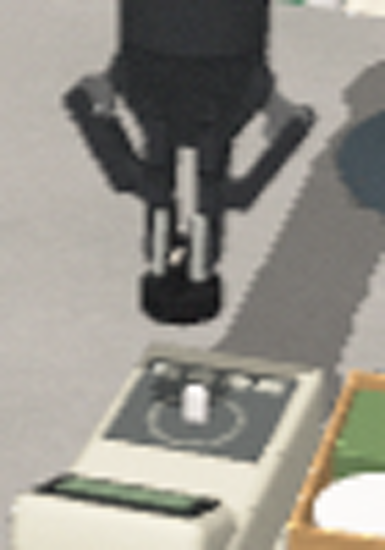

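View pics/w22.png

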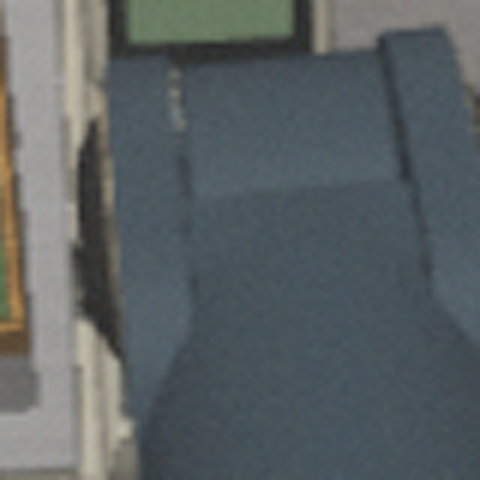

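```bash
cat > kn.py <<'E'
from h import *
import sys
def knob(f):
    d=snap('scene',f);s,R=state();g=np.array(s['tool_pos'])+155*R[:,2]
    zb=g[2]-36.9
    q=proj(d,[[g[0],g[1],zb]])[0]
    u0,v0=int(q[0])-22,int(q[1])-25
    G=cv2.cvtColor(d['image'],cv2.COLOR_BGR2GRAY)[v0:v0+36,u0:u0+44].astype(float)
    return d,G,u0,v0,zb,g
d,G,u0,v0,zb,g=knob(sys.argv[1])
np.set_printoptions(linewidth=220,suppress=True,precision=1)
print(u0,v0,zb,g);print(G[12:32,8:38].astype(int))
E
python3 kn.py pics/s23.png
```

```text
246 159 164.53845858105015 [528.  -23.7 201.4]
[[178 179 177 178 176 178 161  99  74 163 151  80  30 148 181 144 169 164  97  44  44  92 161 184 186 184 184 183 184 183]
 [173 177 176 177 176 177 160 100  77 162 152  78  28  76 106 116 170 161  99  50  43 119 170 181 183 185 183 183 183 184]
 [175 177 179 175 175 178 157  99  78 165 152  79  31  41  45  76 163 161  99  49  46 121 170 183 181 182 181 185 183 183]
 [177 177 177 176 177 175 159  98  78 164 152  80  38  40  38  72 165 155  90  62  53 121 169 180 182 182 182 184 182 181]
 [178 176 178 175 177 179 161 100  77 165 139  61  88 151 114  70 162 153  87  53  45 118 168 179 182 182 185 182 183 183]
 [176 178 179 181 178 176 174 118  76 164 134  56 196 166  65  97 170 153  89  58  52 141 178 181 182 180 181 180 180 150]
 [180 178 182 180 180 177 174 139 137 176 126  86 161 123  41  94 168 146  78  55  89 157 180 183 182 183 182 182 150 124]
 [177 179 181 179 177 176 177 175 159 178 127  47  58  47  29  94 169 145  75  73 150 178 181 181 182 183 182 182 146 119]
 [176 177 175 177 178 177 176 130  90 153 114  33  36  31  27  92 169
[... 707 characters left out ...]
 32  33  37  33  36  33  35  34  33  34  30  29 116 169 183 151 123 121 121 120 118]
 [181 183 179 179 181 181 140  70  32  34  33  38  32  33  32  33  33  30  31  27  53 146 180 183 149 120 118 117 122 117]
 [183 183 181 177 180 180 179 121  48  36  32  36  33  32  32  30  30  30  33  58 119 170 187 154 121 120 120 118 118 118]
 [186 185 185 182 183 182 184 179 154 103  70  48  34  35  34  33  31  85 104 157 180 185 184 150 118 119 119 120 122 119]
 [187 187 188 186 185 184 182 182 185 176 176 175 154 137 141 163 174 177 182 183 183 183 149 121 118 119 120 119 119 117]
 [186 185 187 184 183 186 186 184 186 184 182 182 181 181 182 183 184 184 185 185 183 150 121 118 117 119 118 118 118 119]]
```

```bash
cat >> kn.py <<'E'
def est(d,u,v,zb,g):
    P=pl(d,(u,v),zb+.4);c=np.array(d['T'])[:2,3];e=c-P[:2];e/=np.linalg.norm(e)
    A=P[:2]-22*e;print('knob base axis',A,'rel gp',A-g[:2]);return A
if len(sys.argv)>2: est(d,float(sys.argv[2]),float(sys.argv[3]),zb,g)
E
python3 kn.py pics/s24.png 267.54 188.8 | tail -1; python3 -c "
from h import *
gp(537.8,-14.2,175,-84)"
```

```text
knob base axis [529.3 -25.1] rel gp [ 1.3 -1.5]
t 32.20 tcp [511.4 -20.3 355.4] gp [528.  -23.6 201.4] psi -83.8 tilt [ 0.108 -0.021 -0.994] F [-0.3  0.4 -0.5] op 0.143
tool shift [-9.2 -7.9 27. ] turn 0.2
```

apply_moves(
  plan=[
    [0,-3,-2,4,0.2],
    [0,-4,-2,8,0],
    [0,-2.5,-1.5,8,0],
    [0,0,0,5,0],
    [0,0,0,0,0],
  ],
)

```text
t: 32.7
tool_pos: [518.8, -10.3, 327.8]
eef_rot: [-2.292, 2.062, -0.144]
force: [0.0, 0.5, -0.8]
opening: 0.138
```

```bash
python3 kn.py pics/s25.png; python3 -c "
from h import *
gp(536.8,-12.6,168,-84)"
```

```text
248 169 137.17905763810168 [535.4 -13.6 174.1]
[[181 178 177 179 177 181 182 147  82 125 179 129  37  86 156 159 153 180 134  54  43  65 150 180 184 185 152 122 120 121]
 [181 181 180 181 176 178 179 129  67 131 180 125  35  64 101 113 142 180 133  56  45  66 155 183 183 183 144 117 118 119]
 [180 180 179 179 178 176 175 131  69 134 181 127  39  36  48  51 130 179 131  55  51  67 155 181 182 150 123 120 116 119]
 [182 183 180 182 185 183 182 132  68 131 181 126  33  36  40  43 128 173 128  62  46  66 156 185 185 148 122 119 121 119]
 [179 180 182 183 184 184 184 134  65 129 179 127  41 138 112  46 154 182 124  57  48  65 157 185 149 122 118 117 121 121]
 [181 179 181 180 181 182 184 144  81 132 159 107  87 202 159  42 158 182 122  56  52 124 173 184 147 121 121 120 117 120]
 [179 179 180 180 182 182 182 147  84 132 156 102 193 180  85  36 157 184 121  49  44 149 181 150 122 118 119 117 119 119]
 [182 183 184 183 180 183 183 181 178 185 147  77  95  83  36  29 159 184 118  52 120 171 184 148 120 120 117 119 119 119]
 [186 185 188 187 182 183 185 149  89 148 138  68  38  35  29  31 155
[... 866 characters left out ...]
 31  31  28  97 145 156 155 156 155 154 153 154]
 [181 185 177 157 129  94  82  81  51  35  31  34  30  34  34  32  33  31  36  31  41  82 110 130 137 148 157 157 156 155]
 [183 183 195 162 104  75  72  84  73  51  43  38  33  33  35  33  32  34  43  75 118 125 122 109  88  84  94 101 112 130]
 [187 188 213 170 113  91  72  76  73  72  73  66  60  60  60  71 110  98  76 106 129 134 135 140 106  74 122 125 119 113]
 [184 204 194 142 110 107 107 106 109 108  87  76  96 163 187 152 101  76  73  82  90 111 126 117  88 108 129 134 134 135]]
t 32.75 tcp [518.9 -10.3 328.2] gp [535.4 -13.6 174.1] psi -84.0 tilt [ 0.106 -0.021 -0.994] F [ 0.3 -0.6  0.2] op 0.143
tool shift [-1.  -0.9  6.2] turn -0.0
```

```bash
python3 kn.py pics/s26.png 269.85 198.8 | tail -1; python3 -c "
from h import *
gp(536.8,-12.6,168,-84)
d=snap('scene');crop(d['image'],240,150,300,220,8,'pics/v26.png')"
```

```text
knob base axis [537.7 -14.9] rel gp [ 2.1 -1.2]
t 32.80 tcp [519.  -10.3 328.6] gp [535.6 -13.7 174.6] psi -84.1 tilt [ 0.107 -0.021 -0.994] F [ 0.7 -0.3 -0.5] op 0.141
tool shift [-1.1 -0.6  6.6] turn -0.1
```

View pics/v26.png

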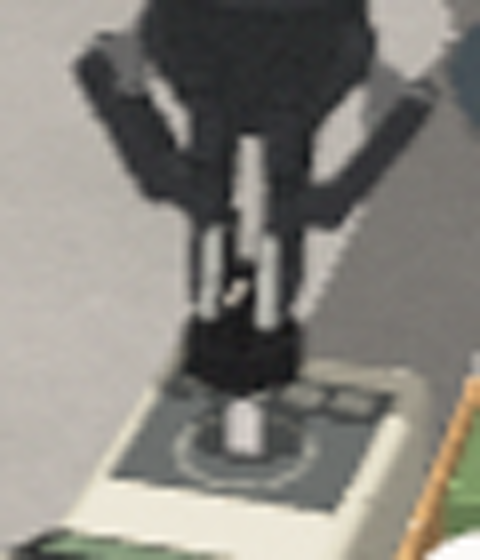

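apply_moves(
  plan=[
    [0,-0.5,0,4,0],
    [0,-0.3,0.2,5,0],
    [0,0,0.3,3,0],
    [0,0,0,1,0],
    [0,0,0,0,0],
  ],
)

```text
t: 33.35
tool_pos: [520.1, -10.2, 315.5]
eef_rot: [-2.289, 2.062, -0.148]
force: [0.9, -0.0, -0.6]
opening: 0.143
```

```bash
python3 kn.py pics/s27.png|head -30; python3 -c "
from h import *
gp(536,-12.9,160,-84)
d=snap('scene');crop(d['image'],240,150,300,220,8,'pics/v27.png')"
```

```text
248 173 124.6937623479264 [537.1 -13.6 161.6]
[[181 179 180 182 182 184 182 133  66 131 181 127  36 117 170 147 145 170 122  56  44  68 156 184 152 121 120 118 122 120]
 [180 179 181 182 183 183 185 133  68 131 160 106  34  68 101  95 161 181 117  45  45  92 161 184 147 121 121 119 120 120]
 [182 178 181 181 180 184 183 135  72 135 157 104  34  40  47  50 158 184 122  53  49  92 159 153 123 119 119 119 118 116]
 [184 184 182 184 183 182 182 134  70 156 168 103  37  41  36  43 156 185 122  52  46  91 161 149 118 122 120 116 116 119]
 [187 185 188 186 182 186 184 127  55 161 171 103  38 140 112  43 159 173 110  48  45  93 122 120 117 118 120 119 119 120]
 [184 183 184 186 188 184 184 132  65 158 170 103  88 153 116  66 161 163  98  55  55 120 129 119 118 120 117 118 120 119]
 [184 182 181 185 184 181 179 143  84 160 151  78 169 142  53  64 160 163  98  53  67 105 121 119 121 119 121 121 118 120]
 [186 188 184 186 185 183 165 179 145 167 146  75  72  56  29  64 162 161  97  52 120 128 121 117 120 119 122 119 119 117]
 [182 185 186 184 184 192 215 168  77 143 133  61  37  34  29  54 160 
[... 865 characters left out ...]
 30  29  27  99 125 117  88 109 130 134 133 136]
 [193 201 158 112 109 110 108  83  50  33  33  32  29  33  33  31  30  32  31  28  52  73  78  76  74  78  88  96 112 115]
 [210 181 127 109 109 109 108 108  87  82  66  37  29  31  32  28  35  47  60  78  79  73  75  71  74  74  75  76  75  77]
 [210 159 110 109 109 111 112 139 125  86  72  68 108 144 154 178 136  78  73  73  90  93 102 107 109  87  71  76  71  96]
 [173 114 111 111 111 110 140 121  85  75  74  74 143 187 201 198 143  79  72  74  76  94 123 120 111 108 108 110 108 111]]
t 33.40 tcp [520.1 -10.3 315.6] gp [537.1 -13.6 161.6] psi -84.1 tilt [ 0.11  -0.022 -0.994] F [ 0.4  0.3 -0.2] op 0.145
tool shift [-0.9  1.1  1.5] turn -0.1
```

View pics/v27.png

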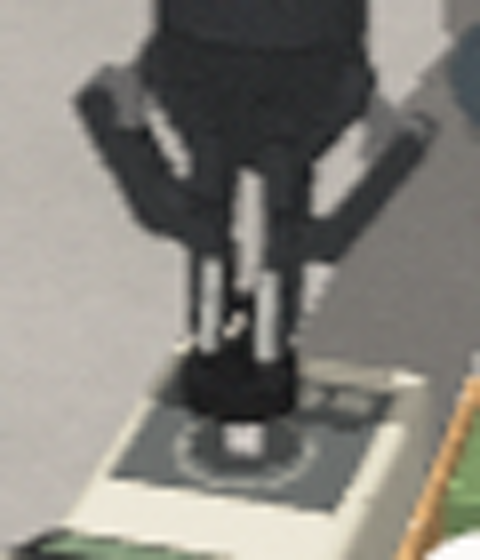

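```bash
python3 kn.py pics/s28.png 269.44 202.8 | tail -1; python3 -c "
from h import *
gp(536,-12.2,157,-84)"
```

```text
knob base axis [539.7 -15.6] rel gp [ 2.5 -2. ]
t 33.50 tcp [520.2 -10.2 315.9] gp [537.2 -13.6 161.9] psi -84.1 tilt [ 0.11  -0.022 -0.994] F [-0.3  0.3 -0.2] op 0.144
tool shift [-1.7  1.6  4.7] turn -0.1
```

apply_moves(
  plan=[
    [0,-0.8,0.4,0.5,0],
    [0,-0.7,0.4,1,0],
    [0,0,0.2,1.5,0],
    [0,0,0.2,1.5,0],
    [0,0,0.2,1.5,0],
  ],
)

```text
t: 34.0
tool_pos: [519.4, -8.8, 309.8]
eef_rot: [-2.288, 2.061, -0.15]
force: [-0.8, 1.0, -0.2]
opening: 0.14
```

apply_moves(
  plan=[
    [0,0,0.2,1.5,0],
    [0,0,0.2,1.5,0],
    [0,0,0.2,1.5,0],
    [0,0,0.2,1.5,0],
    [0,0,0,0,0],
  ],
)

```text
t: 34.5
tool_pos: [519.1, -9.2, 302.8]
eef_rot: [-2.289, 2.061, -0.149]
force: [-0.5, -0.6, -0.3]
opening: 0.144
```

```bash
python3 -c "
from h import *
gp(536,-12.2,155,-84)
d=snap('scene','pics/s29.png');crop(d['image'],240,150,300,220,8,'pics/v29.png')"
```

```text
t 34.50 tcp [519.1  -9.2 302.8] gp [536.3 -12.5 148.8] psi -84.1 tilt [ 0.111 -0.022 -0.994] F [-0.5 -0.6 -0.3] op 0.144
tool shift [-0.1 -0.4 -6.2] turn -0.1
```

View pics/v29.png

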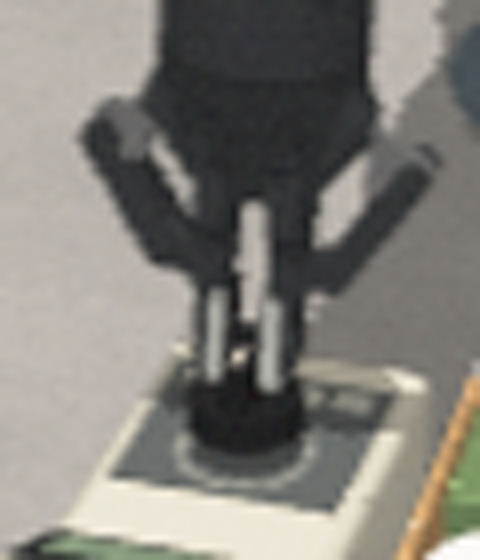

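apply_moves(
  plan=[
    [0,0,0.2,1.5,0],
    [0,0,0.2,1.5,0],
    [0,0,0.2,2,0],
    [0,0,0.2,2,0],
    [0,0,0.2,2,0],
  ],
  newtons=90,
)

```text
t: 35.05
tool_pos: [519.4, -9.3, 294.5]
eef_rot: [-2.288, 2.06, -0.151]
force: [-3.4, -0.4, 7.0]
opening: 0.131
```

apply_moves(
  plan=[
    [0,0,0,2,0],
    [0,0,0,2,0],
    [0,0,0,2,0],
    [0,0,0,2,0],
    [0,0,0,2,0],
  ],
)

```text
t: 35.55
tool_pos: [519.9, -8.9, 292.6]
eef_rot: [-2.289, 2.063, -0.151]
force: [-7.3, -0.4, 18.0]
opening: 0.135
```

```bash
python3 -c "
from h import *
gp(536,-12.2,140,-84)
d=snap('scene','pics/s30.png');crop(d['image'],240,150,300,220,8,'pics/v30.png')"
```

```text
t 35.55 tcp [519.9  -8.9 292.6] gp [537.  -12.6 138.6] psi -84.2 tilt [ 0.111 -0.024 -0.994] F [-7.3 -0.4 18. ] op 0.135
tool shift [-0.4  0.8 -1.5] turn -0.2
```

View pics/v30.png

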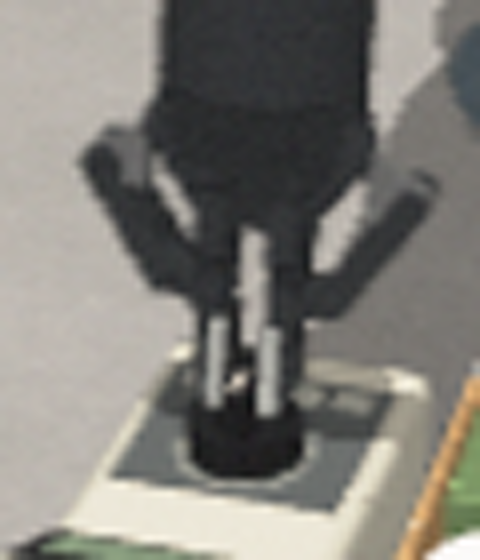

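apply_moves(
  plan=[
    [0,0,0.3,2.2,0],
    [0,0,0.3,2.2,0],
    [0,0,0.3,2.2,0],
    [0,0,0.3,2.2,0],
    [0,0,0.3,2.2,0],
  ],
)

```text
t: 36.1
tool_pos: [519.3, -8.6, 292.5]
eef_rot: [-2.287, 2.063, -0.157]
force: [-8.1, 0.5, 18.4]
opening: 0.138
```

```bash
python3 -c "
from h import *
for i in range(3):
  gp(536,-12.2,140,-84)
  d=snap('scene','pics/s31.png')
crop(d['image'],220,150,400,270,4.4,'pics/v31.png')"
```

```text
t 36.10 tcp [519.3  -8.6 292.5] gp [536.9 -12.5 138.5] psi -84.2 tilt [ 0.114 -0.026 -0.993] F [-8.1  0.5 18.4] op 0.138
tool shift [-0.4  0.7 -1.6] turn -0.2
t 36.15 tcp [519.3  -8.6 292.5] gp [536.9 -12.5 138.5] psi -84.2 tilt [ 0.114 -0.026 -0.993] F [-7.6  0.3 18.3] op 0.136
tool shift [-0.4  0.7 -1.6] turn -0.2
t 36.20 tcp [519.3  -8.6 292.5] gp [536.9 -12.6 138.5] psi -84.2 tilt [ 0.114 -0.026 -0.993] F [-7.7  0.2 19.1] op 0.137
tool shift [-0.4  0.7 -1.6] turn -0.2
```

View pics/v31.png

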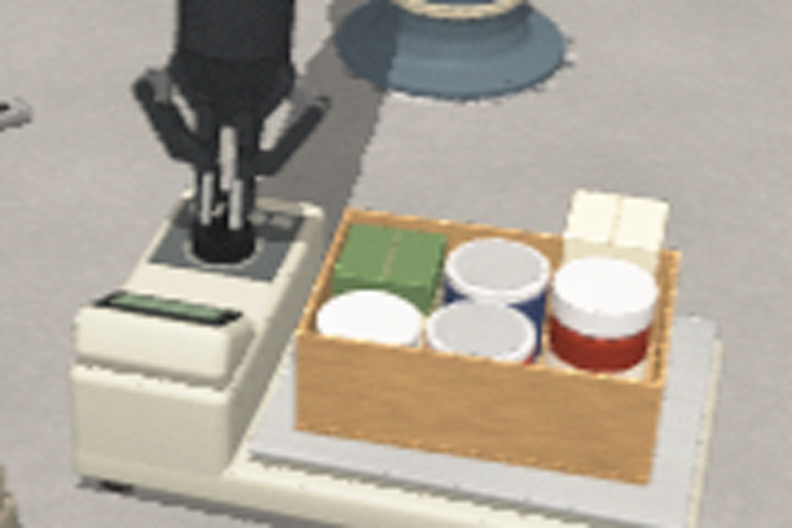

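```bash
python3 kn.py pics/s32.png|tail -14; python3 -c "
from h import *
d=r.snapshot('scene')
for z in(103,108,112): print(z,proj(d,[[538+20.4,-14.1+8.3,z]]))"
```

```text
[185 182 166 144 102  73  76  88  77 106 170 126 129 132  81  31 128 168 120  58  62 107 119 108  89  81  94 102 111 132]
 [185 172 157 123  82  72  73  74  62  97 169 126  55  53  41  30 157 181 122  53  91 125 133 141 107  75 122 128 119 112]
 [184 204 169 105  72  73  70  64  44  77 145 110  31  30  30  29 158 183 127  60  39 102 126 116  90 109 127 133 137 134]
 [190 201 154 109  86  73  67  50  42  43  56  45  31  34  33  27 133 156 104  41  33  56  76  78  74  76  87  93 113 116]
 [209 181 129 111 108 109  94  62  34  38  38  30  32  31  29  26  45  58  47  31  38  44  63  74  74  75  73  73  80  78]
 [211 160 113 110 111 112  98  61  40  38  40  31  30  32  26  30  36  39  42  40  38  42  66  73  72  73  71  75  71  74]
 [175 115 110 113 111 112 109  73  33  40  36  35  34  32  31  28  39  40  41  39  32  45 111 116  88  73  73  72  71  73]
 [143 109 112 111 112 125 148 100  26  31  37  33  36  33  34  39  34  36  35  32  31  36 126 129 109 108 106 107 109 107]
 [115 109 111 110 111 126 150 102  28  32  33  35  36  32  32  31  32  25  31  33  31  39 148 140 110 111 109 111 109 121]
 [110 110 110 111 110 111 143 106  40  29  36  36  33  32  36  27  33  28  29  32  31  74 126 121 110 113 111 112 109 167]
 [113 111 109 110 111 108 142 153 106  49  37  35  32  37  29  34  31  33  29  44  64 129 129 110 113 111 110 111 123 202]
 [108 109 109 109 109 112 116 130 146 126  79  51  43  42  35  39  41  47  67 131 151 133 112 109 110 110 112 109 166 216]
 [210 199 162 134 117 107 108 113 114 124 151 157 142 146 151 146 131 141 152 133 114 114 112 108 111 110 110 123 203 224]
 [229 230 228 226 227 226 210 201 180 149 132 119 112 114 114 115 113 116 114 114 111 110 110 110 112 111 111 197 226 221]]
103 [[270.2322097  209.01202209]]
108 [[270.20764092 207.59039038]]
112 [[270.18789972 206.44827001]]
```

```bash
python3 -c "
from bench import r
print(r.sign_off()); s=r.read_state();print(s['t'],s['force'],s['tool_pos'],s['opening'])"
```

```text
the job is handed in; nothing more can be done
None
the job is handed in; nothing more can be done
```

The job was handed in at about 36 s of the 72 s. The tall jar and tall carton stand side by side in the free end of the box. The knob is on the D-shaft, still gripped and pressed.

**Packed goods:** In the last pictures the jar, the carton and the four goods already in the box all stand. The carton was let go onto the floor at up to about 20 N, leaning by perhaps 1°, and stood square afterwards. The two cameras put the jar's lid 4 to 8 mm farther towards the box's +x wall than where I set it down. I did not correct that, because the jar stands and is clear of the carton.

**Knob:** It slid on without resistance at a nose direction of about 6°. It then stopped moving at a steady push of about 18 N down, more than twice the 8.5 N needed. The lower edge of the knob in the image (row about 209.4, with 209.0 expected at the stop and 207.6 for merely on) agrees with fully in.

**What was off:**
- The tool slowly tipped to about 6.5° during the moves. The moves allow no tilt, so I could not undo it, and the push carries about 8 N sideways as well.
- The arm hid the console from the top camera during the fit, so the knob was checked only in the scene view and by force and height.
- The state could not be read after hand-in.

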